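# Knock two cast test bars out of their mould and sort four bars into specimen trays

### The job

Press the mould's knock-out lever right down to its stop, draw the two cast bars out of the mould from under its bridge, and sort all four test bars (these two and the two lying loose on the bench) by shape: shouldered bars (wide head, narrow shank) into the tray with the shouldered sample in its end pocket, straight bars into the tray with the straight sample. Lay every bar flat on the tray's floor in the large open part, side by side and not on top of one another. The castings are brittle, so do not force them against the mould, and leave the other things on the bench where they are.

Things in the scene. Friction and masses are not known exactly. Their poses are not given: they have to be found in the camera images.
- mould: fixed open metal mould, block 164 x 124 mm on a base plate 190 (x) x 142 (y) mm. Origin: centre of underside; x along the cavities, away from the robot; z up. Flat top face at z = 36 mm. Two cavities, 15 mm deep, x from -66 to 58 mm, 1 mm clear of the bar each side, at y = 31 mm (shouldered) and y = -31 mm (straight). The lever is on the -y side.
- bridge (a point): middle of the top of the mould's steel bridge plate, at x = 51, z = 49.5 mm of the mould (screw heads 4 mm more). The plate is 54 mm wide (x), its underside 5.5 mm above the face, and covers the last 34 mm of both cavities: lifted straight up a bar jams under it. Once its near end is knocked up, draw the bar back along its own slope, 35 to 45 mm, before lifting.
- blades (a point): midway between the ejector blades (10 mm in x, 18 in y), one under each bar, 10 mm from its near (-x) end; at x = -54 mm of the mould, 0 to 4 mm below the cavity floor (z = 21 mm) at the start. The lever raises them 18 mm above that floor and they stay up: the near ends then stand clear of the face and can be gripped by their sides, the bars sloping down to +x by 0.16 rad.
- lever_pad (a point): centre of the top of the black paddle (36 x 30 mm) of the knock-out lever, which points to the mould's -x and leans up at the start (paddle 60 to 69 mm over the bench). It turns about a shaft along y at x = -54, z = 16 mm of the mould, 95 mm from the paddle. Pushed down it moves stiffly (3 to 6 N), ends level (paddle 24 mm over the bench) at a firm stop, and stays.
- shoulder_cast: shouldered test bar of cast resin (24 mm wide head from x = -60 to -10 mm, rounded shoulders, 12 mm wide shank from x = 6 to 60 mm), 120 x 24 x 14 mm, about 60 g. Origin at its middle, 7 mm over its underside; x along it, z through its thickness. Starts in the mould's cavity at y = +31 mm, x along the mould's x, top 1 mm below the mould's face, far end under the bridge.
- straight_cast: straight test bar of cast resin, 120 x 24 x 14 mm, about 60 g. Origin at its middle, 7 mm over its underside; x along it, z through its thickness. Starts in the mould's cavity at y = -31 mm, x along the mould's x, top 1 mm below the mould's face, far end under the bridge.
- shoulder_loose: shouldered test bar of cast resin (24 mm wide head from x = -60 to -10 mm, rounded shoulders, 12 mm wide shank from x = 6 to 60 mm), 120 x 24 x 14 mm, about 60 g. Origin at its middle, 7 mm over its underside; x along it, z through its thickness. Lies loose on the bench.
- straight_loose: straight test bar of cast resin, 120 x 24 x 14 mm, about 60 g. Origin at its middle, 7 mm over its underside; x along it, z through its thickness. Lies loose on the bench.
- tray_shoulder: fixed white tray 196 (x) x 140 (y) x 30 mm, walls and floor 4 mm. Origin: centre of underside; x lengthwise, away from the robot. A rib at x = 61 mm (top z = 18) parts off the end pocket where a shouldered bar is fixed as the sample. Open part: x -94 to 60 mm (middle -17), y -66 to 66: room for two bars along x, e.g. at y = -28 and 28. For the shouldered bars.
- tray_straight: fixed white tray 196 (x) x 140 (y) x 30 mm, walls and floor 4 mm. Origin: centre of underside; x lengthwise, away from the robot. A rib at x = 61 mm (top z = 18) parts off the end pocket where a straight bar is fixed as the sample. Open part: x -94 to 60 mm (middle -17), y -66 to 66: room for two bars along x, e.g. at y = -28 and 28. For the straight bars.
- timer: bystander, leave it alone: white bench timer, 58 x 66 x 18 mm. Origin: centre of its underside
- marker: bystander, leave it alone: black and white marker pen lying, 135 long, 16 thick mm. Origin: centre of its underside
- tape: bystander, leave it alone: roll of beige tape lying flat, 100 across, 25 high mm. Origin: centre of its underside
- wash_bottle: bystander, leave it alone: white wash bottle with bent spout, 72 across, 204 high mm. Origin: centre of its underside
- scissors: bystander, leave it alone: scissors lying flat, 87 x 199 x 9 mm. Origin: centre of its underside
- small_tape: bystander, leave it alone: small roll of black tape lying flat, 59 across, 19 high mm. Origin: centre of its underside
- salt_bottle: bystander, leave it alone: white reagent bottle with screw cap, 49 across, 105 high mm. Origin: centre of its underside
- forceps: bystander, leave it alone: steel forceps lying, 130 long, 10 high mm. Origin: centre of its underside

How it is judged:
By the outcome, as a careful person would: the job done as asked, in the order asked, and still so for the second after the job is handed in, with the robot touching nothing.
It also fails if it takes over 72 s, if anything falls off the work surface, if the arm or the gripper's body presses on something with over 40 N, if the wrist force passes 120 N, or if a joint passes its speed limit or range.

### The arm

A 7-joint arm with a two-finger parallel gripper is mounted at the origin on a cart in front of the work surface, level with it; the furniture and walls round the work are solid. World frame = base frame: x ahead of the robot, y to its left, z up, the work surface at z = 0. Lengths are in m, angles in rad, forces in N, time in s.
With the tool pointing down it reaches from about 0.4 to 0.875 m from the base axis. Payload 6.5 kg.
Tool frame: the origin (TCP) lies at the very end of the fingers, on their centre line; the grasp point (between the pads) lies ctrl.tcp_to_grasp behind it (ctrl.tcp_to_grasp is the distance from the TCP to the grasp point, in m); z points along the fingers, y is the line along which they close (so a half turn about z gives the same grasp; the last joint's range is limited). The gripper opens to 85 mm and grips with 20 to 120 N. Pads are 22 mm wide; open, the fingers measure 114 mm over their backs; the gripper's body (76 mm by 85 mm) begins 54 mm behind the grasp point. The pads swing forward as they close: fully open they stand 13 mm farther back than shut.
Start: joints at [-1.226, 0.536, -0.004, 1.538, 0.003, 1.067, -0.071], TCP at [0.26, 0.596, 0.231] pointing down, gripper open.
Joint ranges: [-2.7, 2.7], [-0.37, 2.16], [-1.27, 1.26], [0.24, 2.4], [-1.31, 4.45], [0.19, 1.91], [-2.76, 2.76]. Speed limits (rad/s): [2.39, 2.39, 3.14, 3.14, 3.14, 3.14, 3.14].

### API

Orientations are given as a unit quaternion [x, y, z, w].
In Python, from plant import ctrl, grab_frame gives the robot as it stands.
- The arm moves only by the tool move_arm, never from a script. Its argument "targets" is text: rows parted by semicolons, each of 7 numbers parted by spaces: the shift along the tool's x, y, z each as a share of 100 mm, from -1 to 1, then the turn, a rotation vector about the tool's x, y, z each as a share of pi rad, from -1 to 1, then the opening, from -1 (shut) to 1 (fully open). A call has 1 to 8 rows; each row is the pose to reach, as a shift and turn from the pose commanded when the call began, along the tool's axes at that moment, turning the shorter way round; what a row does not reach only later rows make up. A row lasts 1/12 s, in which the tool goes at most 41.7 mm and 7.16 degrees, less where a joint would pass 70% of its speed; a pose out of reach is approached as far as the arm can. A call with a number of a shift or a turn outside -1 to 1 is refused whole. A call with a gripper value outside its range is refused whole. The fingers move at their own pace and stop on an object; "newtons" is the grip in N (left out, the last holds). Time passes only in rows, so rows that repeat a pose let the fingers close. It gives the time, the measured TCP pose, the force, the opening and the grip force at its end, in the units of the state.
- ctrl.read_state(): the state, without advancing time (a new reading comes with each control period).
- grab_frame(name): name is "scene" or "top" or "wrist"; returns a dict with "color" (480x640x3 uint8, blue, green, red), "fov_y" (degrees; the focal length in pixels is half the picture's height over the tangent of half this angle, whatever the lens; pixels are square), "cx", "cy" (the principal point, pixels), "R" (3x3) and "t" (3): a world point X has camera coordinates R X + t. Camera axes: x right, y down, z forward; pixel columns grow to the right and rows downward; lengths in m; the calibration is good to about 2 mm. A picture is of the moment at which its call begins. There is no depth.
- ctrl.close_job(): hands the job in; it is judged then, once.
The state is a dict: "time": time; "joints": joint angles; "dq": joint speeds; "tau": joint torques, N m; "tcp_pos": TCP position; "tool_rot": TCP orientation; "contact_force": force on the tool from outside, world axes, zero at the start; "torque": the same for the moment, N m; "width": finger opening in m; "gripper_force": force on a finger pad.
Only numpy, scipy, OpenCV 4.12 (cv2) and the standard library are available. Lean on these libraries where they do the work, as an engineer would, in place of code of your own. Each camera call takes 0.05 s, during which the arm holds its last target. There are 200 camera calls.

## Working session

There is one attempt and no reset: what is moved stays moved. The work goes in short steps, Python scripts to look and compute and a tool call to move; the robot and the scene stay as the last step left them, time stands still between calls to the robot, and variables do not carry over. Pictures are saved under pics/ and viewed, at most 10 in all, crops included, and the job is handed in when it is done.

Besides the shell and the picture viewer there is one more tool, called after "Request:" as name(argument=value, ...) on one line, values as JSON. move_arm: Moves the arm, as the interface text tells. Its arguments: {"type":"object","properties":{"targets":{"type":"string"},"newtons":{"type":"number"}},"required":["targets"]}

```bash
mkdir -p pics; ls
python3 - <<'E'
from plant import ctrl, grab_frame
import cv2,numpy as np
s=ctrl.read_state();print(s,ctrl.tcp_to_grasp)
for n in("scene","top","wrist"):
    f=grab_frame(n);cv2.imwrite(f"pics/{n}0.png",f["color"]);print(n,f["fov_y"],f["cx"],f["cy"],np.round(f["R"],4).tolist(),np.round(f["t"],4).tolist())
E
```

```text
pics
{'time': 0.0, 'joints': array([-1.22619666,  0.53716005, -0.00446906,  1.5388306 ,  0.00258553,
        1.06728419, -0.07115046]), 'dq': array([-1.60316539e-03,  5.07332778e-04, -1.29027002e-04, -2.04972238e-04,
        5.29607236e-04, -3.71570912e-04,  1.26930903e-05]), 'tau': array([-6.93169204e-04, -5.83422339e+01,  1.04783736e+00, -2.59112209e+01,
        1.21779309e-02,  9.39639722e-03, -8.44986801e-06]), 'tcp_pos': array([0.25932507, 0.59536896, 0.23043333]), 'tool_rot': array([ 2.03889732e-01,  9.78993501e-01, -8.29016718e-04, -1.24144336e-04]), 'contact_force': array([ 0.22189204,  0.68461008, -0.51887984]), 'torque': array([0.05431589, 0.01755935, 0.00102211]), 'gripper_force': 0.0, 'width': 0.0853409967992823} 0.0187
scene 48.15676944848908 322.3134075941212 248.31625105425093 [[0.5082, -0.8612, 0.0106], [-0.3954, -0.2443, -0.8854], [0.7651, 0.4457, -0.4647]] [-0.3287, 0.2874, 1.0458]
top 52.677271152384215 321.77102954164457 235.5002086828345 [[-0.0238, -0.9997, 0.0095], [-0.994, 0.0226, -0.107], [0.1067, -0.012, -0.9942]] [-0.0125, 0.5475, 1.1542]
wrist 68.55304093867579 318.38117330919596 231.19811941598644 [[0.3991, 0.9169, 0.0004], [0.8822, -0.3841, 0.2726], [0.2501, -0.1084, -0.9621]] [-0.651, -0.0359, 0.3768]
```

View pics/top0.png

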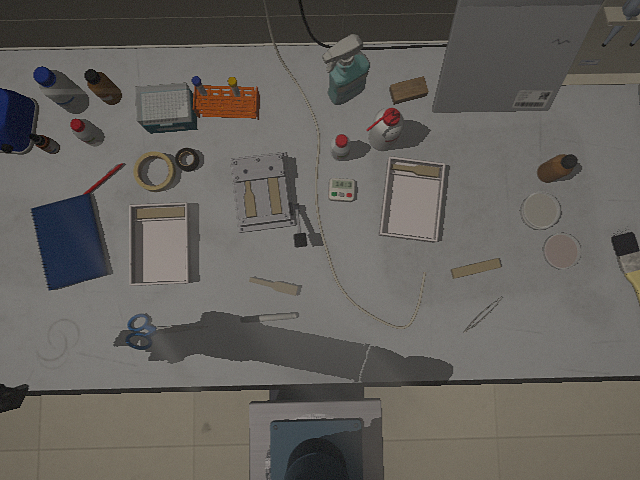

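View pics/scene0.png

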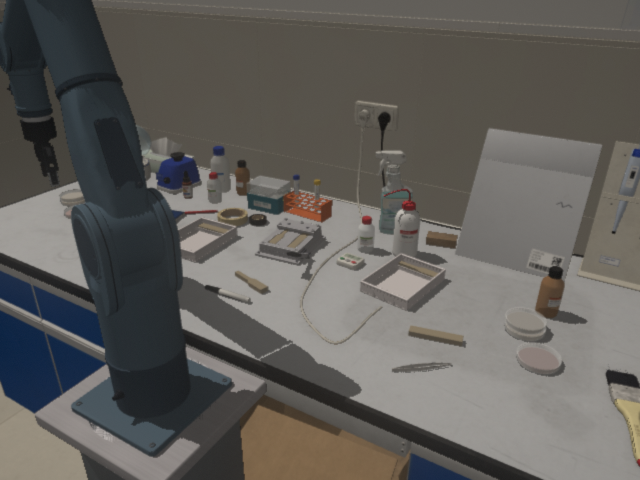

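Top view: left tray about (160,245), right tray (413,200), mould (263,193), lever pad (300,240), shouldered loose bar (275,286), straight loose bar (476,268). I'll zoom in to check the samples and get accurate corners.

Run:
```python
import cv2
a=cv2.imread('pics/top0.png')
def up(x0,y0,x1,y1,k):return cv2.resize(a[y0:y1,x0:x1],None,fx=k,fy=k,interpolation=cv2.INTER_CUBIC)
cv2.imwrite('pics/c1.png',up(120,140,320,290,4))
cv2.imwrite('pics/c2.png',up(320,140,520,290,4))
```

```text
(no output)
```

View pics/c1.png

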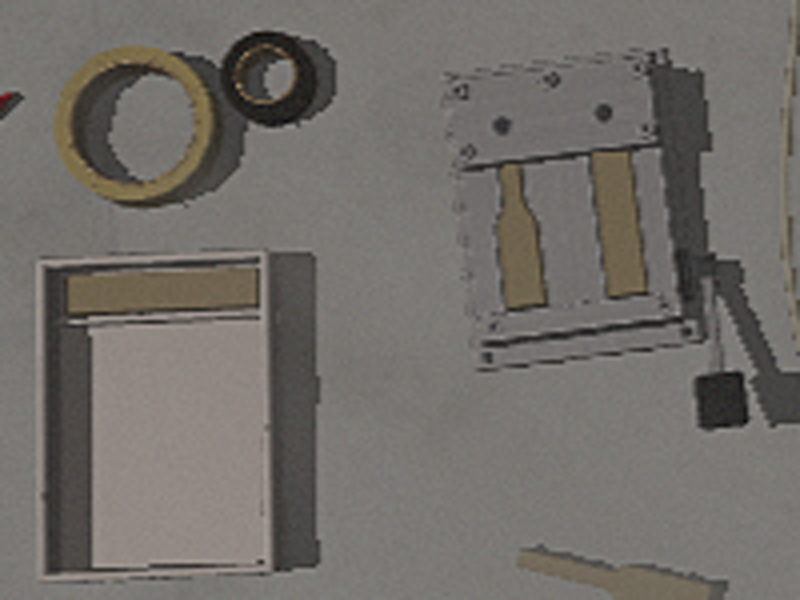

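View pics/c2.png

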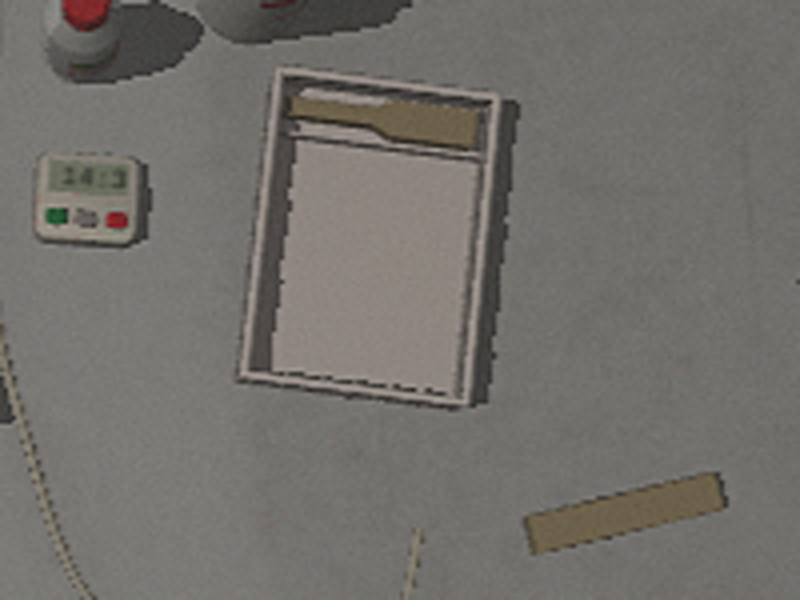

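The left tray holds the straight sample and the right tray the shouldered one. Crop positions (4x): tray rim corners, mould face, lever pad (721,401). Next I'll cast rays.

```bash
cat > h.py <<'E'
import numpy as np,cv2
from plant import ctrl,grab_frame
from scipy.spatial.transform import Rotation as Ro
def ray(f,uv,z):
    F=240/np.tan(np.radians(f["fov_y"])/2)
    d=np.array([(uv[0]-f["cx"])/F,(uv[1]-f["cy"])/F,1.])@f["R"]
    o=-f["R"].T@f["t"]; return o+d*(z-o[2])/d[2]
def proj(f,X):
    F=240/np.tan(np.radians(f["fov_y"])/2); c=f["R"]@np.array(X)+f["t"]
    return np.array([f["cx"]+F*c[0]/c[2],f["cy"]+F*c[1]/c[2]])
def barmask(im):
    h=cv2.cvtColor(cv2.GaussianBlur(im,(3,3),0),cv2.COLOR_BGR2HSV)
    return cv2.inRange(h,(12,60,60),(32,200,255))
E
cat > m.py <<'E'
from h import *
f=grab_frame("top");im=f["color"]
def rep(n,cr,x0,z):
    P=np.array([ray(f,(x0+(a-1.5)/4,140+(b-1.5)/4),z)[:2] for a,b in cr])
    c=P.mean(0);s=np.linalg.norm(P-np.roll(P,-1,0),axis=1)
    e=(P[0]+P[1]-P[2]-P[3])/2;print(n,"c",c.round(4),"yaw",round(np.arctan2(e[1],e[0]),4),"sides",s.round(4));return c
rep("tray_straight",[(39,260),(268,250),(272,573),(40,580)],120,.03)
rep("tray_shoulder",[(279,69),(500,95),(468,407),(238,381)],320,.03)
rep("pad",[(695,376),(743,371),(748,427),(700,431)],120,.064)
rep("mouldbase-near",[(480,370),(705,342),(705,342),(480,370)],120,.008)
m=barmask(im);cs,_=cv2.findContours(m,cv2.RETR_EXTERNAL,cv2.CHAIN_APPROX_NONE)
for c in cs:
    if 150<cv2.contourArea(c)<1500:
        u=c[:,0].mean(0); z=.035 if 235<u[0]<295 and u[1]<225 else .014
        P=np.array([ray(f,p,z)[:2] for p in c[:,0]],np.float32)
        r=cv2.minAreaRect(P);M=cv2.boxPoints(r);
        print("bar",u.round(1),cv2.contourArea(c),"c",np.round(r[0],4),"sz",np.round(r[1],4),"ang",round(r[2],2));print(M.round(4).tolist())
E
python3 m.py
```

```text
tray_straight c [0.5372 0.3721] yaw 0.0198 sides [0.1397 0.1972 0.1391 0.195 ]
tray_shoulder c [ 0.6329 -0.2509] yaw -0.1586 sides [0.1383 0.1964 0.1413 0.1972]
pad c [0.534 0.027] yaw 0.0704 sides [0.0286 0.0334 0.0284 0.0328]
mouldbase-near c [0.5696 0.1084] yaw -1.5708 sides [0.1407 0.     0.1407 0.    ]
bar [635.2 283.4] 201.5 c [ 0.4089 -0.7859] sz [0.0347 0.0761] ang 84.61
[[0.3693999946117401, -0.7996000051498413], [0.44519999623298645, -0.8068000078201294], [0.44850000739097595, -0.7723000049591064], [0.3727000057697296, -0.7651000022888184]]
bar [475.7 267.8] 381.5 c [ 0.4601 -0.4026] sz [0.0221 0.1206] ang 11.62
[[0.43720000982284546, -0.3458000123500824], [0.46140000224113464, -0.46389999985694885], [0.4830999970436096, -0.4595000147819519], [0.45879998803138733, -0.34130001068115234]]
bar [159.8 212.4] 371.5 c [0.6155 0.3751] sz [0.0229 0.1161] ang 1.79
[[0.6021999716758728, 0.4327999949455261], [0.6057999730110168, 0.3167000114917755], [0.6287999749183655, 0.3174000084400177], [0.6251000165939331, 0.4334999918937683]]
bar [249.1 199.3] 227.0 c [0.642  0.1505] sz [0.0875 
[... 709 characters left out ...]
76 -0.6111] sz [0.053  0.0841] ang 15.82
[[0.6707000136375427, -0.5777999758720398], [0.6935999989509583, -0.6588000059127808], [0.7445999979972839, -0.6442999839782715], [0.7217000126838684, -0.5633999705314636]]
bar [153.5 170.6] 1186.0 c [0.7207 0.3916] sz [0.098 0.097] ang 88.79
[[0.6711999773979187, 0.34360000491142273], [0.7681999802589417, 0.3416000008583069], [0.7702000141143799, 0.43959999084472656], [0.67330002784729, 0.4415999948978424]]
bar [408.5  88.6] 570.0 c [ 0.9225 -0.256 ] sz [0.0458 0.0941] ang 14.81
[[0.8884000182151794, -0.21639999747276306], [0.9125000238418579, -0.3073999881744385], [0.9567000269889832, -0.2957000136375427], [0.9326000213623047, -0.20469999313354492]]
```

```bash
cat >> h.py <<'E'
YM=.097; OM=np.array([.6649,.1216])
def W(o,yaw,x,y,z): c,s=np.cos(yaw),np.sin(yaw); return np.array([o[0]+c*x-s*y,o[1]+s*x+c*y,z])
def tool(az,tilt=0,):  # az: azimuth (deg) of tool y; tilt about tool y (rad), + leans the body to -toolx side
    a=np.radians(az);y=np.array([np.cos(a),np.sin(a),0]);z=np.array([0,0,-1.]);x=np.cross(y,z)
    return Ro.from_matrix(np.c_[x,y,z])*Ro.from_rotvec([0,tilt,0])
def plan(wps,start=None):
    s=ctrl.read_state(); p,R=start if start else (s["tcp_pos"],Ro.from_quat(s["tool_rot"]))
    for P,Q in wps:
        P=np.array(P)
        while True:
            d=R.inv().apply(P-p); r=(R.inv()*Q).as_rotvec()
            n=max(1,np.ceil(np.abs(d).max()/.0999-1e-9)); n=max(n,np.ceil(np.linalg.norm(r)/.9))
            d=np.round(d/n/.1,3); r=np.round(r/n/np.pi,3)
            rows=int(max(np.ceil(np.linalg.norm(d)*100/41.7),np.ceil(np.linalg.norm(r)*180/7.16)))
            print("->",*d,*r,"rows",rows)
            p=p+R.apply(d*.1); R=R*Ro.from_rotvec(r*np.pi)
            if n==1: break
        print("   at",p.round(4))
    return p,R
E
python3 - <<'E'
from h import *
f=grab_frame("top")
a=ray(f,(120+478.5/4,140+368.5/4),.008);b=ray(f,(120+703.5/4,140+340.5/4),.008);d=a-b
print("edge yaw",np.arctan2(-d[0],d[1]),W(OM,YM,-.095,0,0),(a+b)/2)
pad0=W(OM,YM,-.137,-.081,0);pad1=W(OM,YM,-.149,-.081,0);print(pad0,pad1)
Q=tool(90+np.degrees(YM))
plan([([.40,.30,.2],Q),([pad0[0],pad0[1],.10],Q)])
h=cv2.cvtColor(f["color"],cv2.COLOR_BGR2HSV);print(h[286,265:300:5])
E
```

```text
edge yaw 0.10235980736562822 [0.57034658 0.11239944 0.        ] [0.56963062 0.1083631  0.008     ]
[0.5363887 0.0277126 0.       ] [0.52444511 0.02655042 0.        ]
-> -0.823 -0.716 0.104 -0.0 -0.0 -0.054 rows 3
-> -0.69 -0.845 0.103 -0.0 -0.0 -0.054 rows 3
-> -0.538 -0.95 0.104 -0.0 -0.0 -0.054 rows 3
   at [0.4 0.3 0.2]
-> -0.363 -0.948 0.334 -0.0 -0.0 0.0 rows 3
-> -0.364 -0.947 0.334 -0.0 -0.0 0.0 rows 3
-> -0.363 -0.948 0.333 -0.0 -0.0 0.0 rows 3
   at [0.5364 0.0277 0.1   ]
[[ 20   6 124]
 [ 17  65 114]
 [ 21  48 111]
 [ 22  50 113]
 [ 17  47 115]
 [ 23  55 112]
 [ 22  57 116]]
```

Request:
move_arm(targets="-0.82 -0.72 0.1 0 0 -0.054 -1;-0.82 -0.72 0.1 0 0 -0.054 -1;-0.82 -0.72 0.1 0 0 -0.054 -1", newtons=50)

```text
time: 0.5
tcp_pos: [0.308, 0.4932, 0.2206]
tool_rot: [0.12, 0.993, -0.001, 0.001]
contact_force: [1.2, 0.0, -1.1]
width: 0.0514
gripper_force: 0.0
```

Request:
move_arm(targets="-0.69 -0.845 0.1 0 0 -0.054 -1;-0.69 -0.845 0.1 0 0 -0.054 -1;-0.69 -0.845 0.1 0 0 -0.054 -1")

```text
time: 0.75
tcp_pos: [0.3547, 0.3941, 0.2108]
tool_rot: [0.036, 0.999, -0.001, 0.0]
contact_force: [1.2, 0.5, -0.0]
width: 0.0124
gripper_force: 0.0
```

Request:
move_arm(targets="-0.54 -0.95 0.1 0 0 -0.054 -1;-0.54 -0.95 0.1 0 0 -0.054 -1;-0.54 -0.95 0.1 0 0 -0.054 -1;-0.54 -0.95 0.1 0 0 -0.054 -1")

```text
time: 1.08
tcp_pos: [0.4028, 0.2928, 0.2007]
tool_rot: [-0.044, 0.999, -0.002, 0.0]
contact_force: [-0.7, -0.8, -0.3]
width: 0.0
gripper_force: 0.0
```

Request:
move_arm(targets="-0.36 -0.95 0.3 0 0 0 -1;-0.36 -0.95 0.3 0 0 0 -1;-0.36 -0.95 0.3 0 0 0 -1")

```text
time: 1.33
tcp_pos: [0.4462, 0.2051, 0.1705]
tool_rot: [-0.048, 0.999, -0.001, -0.0]
contact_force: [-0.1, -1.1, -0.1]
width: 0.0001
gripper_force: 0.0
```

Request:
move_arm(targets="-0.36 -0.95 0.3 0 0 0 -1;-0.36 -0.95 0.3 0 0 0 -1;-0.36 -0.95 0.3 0 0 0 -1")

```text
time: 1.58
tcp_pos: [0.4913, 0.1137, 0.1404]
tool_rot: [-0.047, 0.999, -0.001, -0.0]
contact_force: [-0.2, -1.1, 0.0]
width: -0.0
gripper_force: 0.0
```

Request:
move_arm(targets="-0.36 -0.95 0.25 0 0 0 -1;-0.36 -0.95 0.25 0 0 0 -1;-0.36 -0.95 0.25 0 0 0 -1;-0.36 -0.95 0.25 0 0 0 -1")

```text
time: 1.92
tcp_pos: [0.5367, 0.0211, 0.1154]
tool_rot: [-0.045, 0.999, -0.002, -0.0]
contact_force: [0.1, -0.6, 0.7]
width: 0.0001
gripper_force: 0.0
```

```bash
cat > look.py <<'E'
import sys;from h import *
f=grab_frame("wrist");cv2.imwrite(f"pics/{sys.argv[1]}.png",f["color"])
s=ctrl.read_state();print(s["time"],s["tcp_pos"].round(4),s["tool_rot"].round(4),s["joints"].round(2))
E
python3 look.py w1
python3 - <<'E'
from h import *
f=grab_frame("wrist")
pad0=W(OM,YM,-.137,-.081,.065);print(proj(f,pad0))
for P in [(-.064,.031),(-.064,-.031)]: print(proj(f,W(OM,YM,*P,.035)))
E
```

```text
1.9667 [0.5358 0.0244 0.1157] [-4.660e-02  9.989e-01 -5.000e-04 -3.000e-04] [-0.17  0.51  0.05  1.93 -0.03  0.71  1.56]
[322.23799136 254.31821816]
[477.67933231 335.66129039]
[391.39245549 335.96056702]
```

View pics/w1.png

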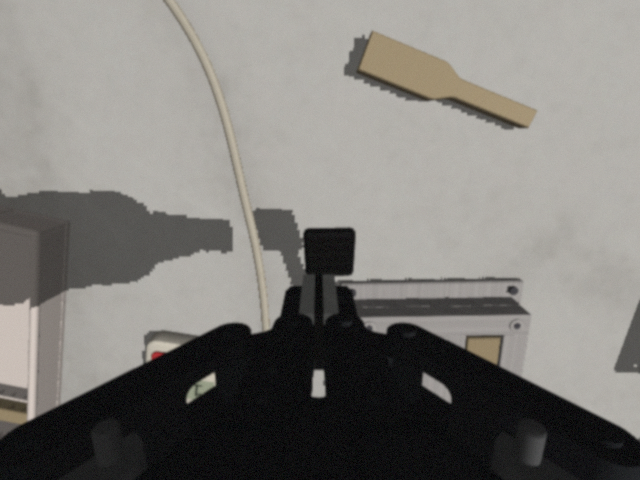

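Wrist view (upside down: up is towards the robot, right is +y): lever pad centre (330,251), predicted 322, so y is about 4 mm larger. Shouldered loose bar has its head end at (366,52) and its tip at (533,118). Near edge of the shouldered cast bar is about (484,337).

Run:
```python
from h import *
f=grab_frame("wrist");im=f["color"]
print("pad",ray(f,(330,251),.065),"castS",ray(f,(484,337),.035),"baseR",ray(f,(521,280),.008))
m=barmask(im);m[150:]=0;cs,_=cv2.findContours(m,cv2.RETR_EXTERNAL,cv2.CHAIN_APPROX_NONE)
c=max(cs,key=cv2.contourArea);P=np.array([ray(f,p,.014)[:2] for p in c[:,0]],np.float32)
r=cv2.minAreaRect(P);print(r,cv2.boxPoints(r).round(4).tolist())
mu,ev,_=cv2.PCACompute2(P,None);print(mu,ev)
print("head mid",ray(f,(366,52),.014),"tip",ray(f,(533,118),.014), "cast y exp",W(OM,YM,-.064,.031,0), "baseR exp",W(OM,YM,-.095,.071,0))
Q=tool(90+np.degrees(YM))
p=ray(f,(330,251),.065)
plan([([p[0],p[1],.072],Q),([p[0],p[1],.06],Q)])
```

```text
pad [0.53354481 0.03444813 0.065     ] castS [0.5982364  0.15397971 0.035     ] baseR [0.56229335 0.18726968 0.008     ]
((0.43396663665771484, 0.09709224104881287), (0.11820102483034134, 0.02451961487531662), 74.95858764648438) [[0.4068000018596649, 0.04320000112056732], [0.43050000071525574, 0.03680000081658363], [0.4611000120639801, 0.1509999930858612], [0.4375, 0.15729999542236328]]
[[0.43282902 0.09329309]] [[ 0.25824988  0.96607816]
 [ 0.96607816 -0.25824988]]
head mid [0.41703303 0.04662605 0.014     ] tip [0.445639   0.16185522 0.014     ] cast y exp [0.59819857 0.14625601 0.        ] baseR exp [0.56347037 0.18306569 0.        ]
-> 0.009 0.063 0.443 0.0 -0.0 0.001 rows 2
   at [0.5336 0.0344 0.072 ]
-> 0.0 0.0 0.12 0.0 -0.0 -0.0 rows 1
   at [0.5336 0.0344 0.06  ]
```

Run:
```python
from h import *
f=grab_frame("wrist");im=f["color"];s=ctrl.read_state();print(s["time"],s["tcp_pos"],np.abs(s["dq"]).max())
h=cv2.cvtColor(im,cv2.COLOR_BGR2HSV);k=(im.max(2)<35).astype(np.uint8);k[280:]=0;k[:200]=0
n,l,st,ce=cv2.connectedComponentsWithStats(k);
for i in range(1,n):
    if st[i,4]>300:print("dark",st[i],ce[i],ray(f,ce[i],.065))
m=barmask(im);m[:,:400]=0;m[:300]=0;n,l,st,ce=cv2.connectedComponentsWithStats(m)
for i in range(1,n):
    if st[i,4]>200:
        print("cast",st[i]);print(ray(f,(st[i,0]+st[i,2]/2,st[i,1]),.035))
m=barmask(im);m[150:]=0;cs,_=cv2.findContours(m,cv2.RETR_EXTERNAL,cv2.CHAIN_APPROX_NONE)
c=max(cs,key=cv2.contourArea);P=np.array([ray(f,p,.014)[:2] for p in c[:,0]],np.float32);print(cv2.minAreaRect(P))
g=grab_frame("top");h=cv2.cvtColor(cv2.GaussianBlur(g["color"],(3,3),0),cv2.COLOR_BGR2HSV)
m=cv2.inRange(h,(12,35,70),(32,200,255));m=m&0;m2=cv2.inRange(h,(12,30,70),(32,200,255));m[270:305,240:310]=m2[270:305,240:310]
cs,_=cv2.findContours(m,cv2.RETR_EXTERNAL,cv2.CHAIN_APPROX_NONE)
c=max(cs,key=cv2.contourArea);P=np.array([ray(g,p,.014)[:2] for p in c[:,0]],np.float32);print("top",cv2.minAreaRect(P))
```

```text
2.1167 [0.53502837 0.02883904 0.11644229] 0.010207810505657368
dark [ 292  230   49   50 2078] [316.20115496 252.16794995] [0.53489341 0.02796972 0.065     ]
cast [454 338  34  21 470]
[0.59964759 0.1465729  0.035     ]
((0.4338414967060089, 0.09711845219135284), (0.11818346381187439, 0.02438197284936905), 75.05769348144531)
top ((0.44215989112854004, 0.1404310166835785), (0.030304374173283577, 0.011590614914894104), 76.18595123291016)
```

Request:
move_arm(targets="0.0 0 0.3 0 0 0 -1;0.0 0 0.45 0 0 0 -1;0.01 0 0.55 0 0 0 -1;0.03 0 0.65 0 0 0 -1;0.06 0 0.75 0 0 0 -1;0.09 0 0.83 0 0 0 -1;0.11 0 0.88 0 0 0 -1;0.12 0 0.91 0 0 0 -1")

```text
time: 2.83
tcp_pos: [0.5241, 0.0262, 0.0253]
tool_rot: [-0.049, 0.999, 0.0, 0.001]
contact_force: [2.3, 1.2, 3.2]
width: 0.0
gripper_force: 1.6
```

Request:
move_arm(targets="0 0 0.02 0 0 0 -1;0 0 0.03 0 0 0 -1;0 0 0.03 0 0 0 -1")

```text
time: 3.08
tcp_pos: [0.5239, 0.026, 0.0238]
tool_rot: [-0.049, 0.999, 0.0, 0.0]
contact_force: [-3.6, 0.8, 17.4]
width: 0.0
gripper_force: 8.5
```

Request:
move_arm(targets="0 0 0.01 0 0 0 -1;0 0 -0.6 0 0 0 -1;0 0 -0.6 0 0 0 -1")

```text
time: 3.33
tcp_pos: [0.523, 0.0252, 0.0839]
tool_rot: [-0.049, 0.999, -0.0, -0.001]
contact_force: [0.8, -0.3, 0.4]
width: 0.0
gripper_force: 0.0
```

Request:
move_arm(targets="-0.99 0.82 -0.55 0 0 0 0;-0.99 0.82 -0.55 0 0 0 0;-0.99 0.82 -0.55 0 0 0 0;-0.99 0.82 -0.55 0 0 0 0;-0.99 0.82 -0.55 0 0 0 0;-0.99 0.82 -0.55 0 0 0 0")

```text
time: 3.83
tcp_pos: [0.6133, 0.117, 0.1369]
tool_rot: [-0.049, 0.999, -0.0, -0.001]
contact_force: [-0.9, -0.2, -0.6]
width: 0.0422
gripper_force: 0.0
```

```bash
python3 look.py w2
```

```text
3.8833 [0.6125 0.1157 0.1364] [-4.870e-02  9.988e-01 -7.000e-04 -1.300e-03] [-0.3   0.6   0.05  1.69 -0.04  0.86  1.44]
```

View pics/w2.png

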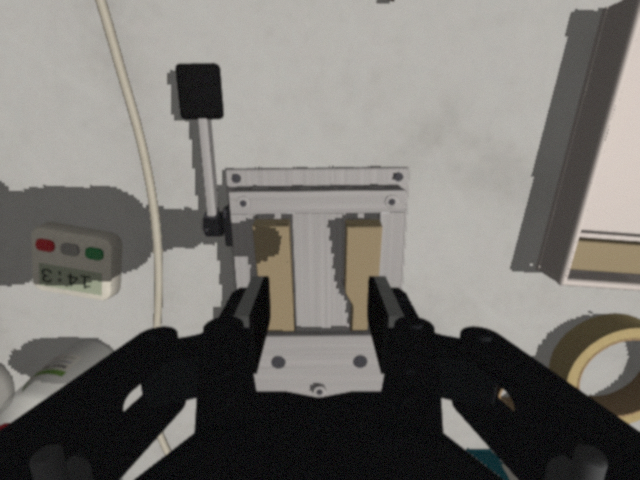

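Wrist view: lever is level; the straight cast (x 254-291, near end row about 224) and the shouldered cast head (x 346-381) have both risen. I'll measure their near ends at z of about 54 mm.

Run:
```python
from h import *
f=grab_frame("wrist");im=f["color"];s=ctrl.read_state();print(s["time"],s["tcp_pos"],np.abs(s["dq"]).max())
for x0,x1,n in((235,310,"straight"),(330,400,"should")):
    g=cv2.cvtColor(im,cv2.COLOR_BGR2HSV);sat=g[:,:,1].astype(int)
    for r in (235,255,270):
        xs=np.where(sat[r,x0:x1]>55)[0]+x0; print(n,r,xs.min(),xs.max(), end=" ")
        z=.0545-.16*(r-225)/352*.19
        a=ray(f,(xs.min(),r),z);b=ray(f,(xs.max()+1,r),z)
        d=(a+b)[:2]/2-OM;c,sn=np.cos(YM),np.sin(YM);print("mid in mould",np.round([c*d[0]+sn*d[1],-sn*d[0]+c*d[1]],4),"w",np.linalg.norm(a-b).round(4))
    xm=(x0+x1)//2; print([int(im[r,xm].sum()) for r in range(210,240,2)],sat[210:240:2,xm].tolist())
    for r in(219,225):
        d=ray(f,(xm,r),.0545)[:2]-OM;print("row",r,"x mould",(c*d[0]+sn*d[1]).round(4))
```

```text
3.9333 [0.61218064 0.11513167 0.13617861] 0.007774767702481274
straight 235 256 291 mid in mould [-0.0543 -0.0294] w 0.024
straight 255 258 292 mid in mould [-0.0396 -0.0291] w 0.0239
straight 270 258 293 mid in mould [-0.0281 -0.0292] w 0.025
[476, 451, 444, 306, 236, 209, 201, 201, 196, 204, 193, 185, 191, 183, 175] [13, 13, 10, 10, 10, 37, 70, 70, 81, 75, 78, 74, 67, 70, 83]
row 219 x mould -0.0655
row 225 x mould -0.0614
should 235 348 383 mid in mould [-0.0543  0.0319] w 0.024
should 255 347 381 mid in mould [-0.0396  0.0316] w 0.0239
should 270 347 380 mid in mould [-0.0281  0.0319] w 0.0236
[464, 447, 411, 403, 372, 242, 183, 203, 190, 273, 364, 374, 374, 375, 379] [13, 13, 11, 17, 16, 30, 79, 75, 80, 75, 78, 74, 74, 77, 77]
row 219 x mould -0.0655
row 225 x mould -0.0614
```

```bash
cat >> h.py <<'E'
AM=90+np.degrees(YM); TS=(np.array([.5372,.3721]),.0198); TH=(np.array([.6329,-.2509]),-.1586)
E
python3 - <<'E'
from h import *
Q=tool(AM,.16);z=Q.apply([0,0,1])
g=W(OM,YM,-.0487,-.0293,.041)
p=plan([(g-.05*z,Q),(g,Q)])
E
```

```text
-> -0.125 -0.279 0.458 -0.0 0.05 -0.0 rows 2
   at [0.6272 0.0885 0.0904]
-> -0.0 0.001 0.5 -0.0 -0.0 -0.0 rows 2
   at [0.6192 0.0877 0.041 ]
```

Request:
move_arm(targets="-0.125 -0.28 0.3 0 0.051 0 0.06;-0.125 -0.28 0.46 0 0.051 0 0.06;-0.125 -0.28 0.46 0 0.051 0 0.06;-0.125 -0.28 0.46 0 0.051 0 0.06;-0.125 -0.28 0.46 0 0.051 0 0.06", newtons=45)

```text
time: 4.35
tcp_pos: [0.6285, 0.0902, 0.0917]
tool_rot: [-0.049, 0.996, -0.004, -0.08]
contact_force: [-0.2, 0.7, 0.2]
width: 0.0451
gripper_force: 0.0
```

Run:
```python
from h import *
f=grab_frame("wrist");cv2.imwrite("pics/w3.png",f["color"])
Q=tool(AM,.16)
s=ctrl.read_state();print(s["time"],s["tcp_pos"],np.abs(s["dq"]).max(),(Ro.from_quat(s["tool_rot"]).inv()*Q).as_rotvec())
plan([(W(OM,YM,-.0487,-.0293,.041),Q)])
sat=cv2.cvtColor(f["color"],cv2.COLOR_BGR2HSV)[:,:,1].astype(int)
for r in range(200,300,10): 
    xs=np.where(sat[r,230:400]>55)[0]+230; print(r,xs.min() if len(xs) else 0,xs.max() if len(xs) else 0,end="; ")
print(proj(f,s["tcp_pos"]),proj(f,W(OM,YM,-.0487,-.0293,.041)),proj(f,W(OM,YM,-.0487,-.0293,.053)))
```

```text
4.4 [0.62884351 0.09068908 0.09245015] 0.013935912595740094 [0.00024493 0.00123981 0.00129426]
-> 0.016 -0.02 0.524 0.0 0.0 0.0 rows 2
   at [0.6192 0.0878 0.041 ]
200 0 0; 210 0 0; 220 0 0; 230 291 331; 240 290 399; 250 290 399; 260 290 399; 270 291 399; 280 261 399; 290 235 380; [317.29545407 292.26189386] [313.914905   250.26029535] [313.6820917  253.99456059]
```

View pics/w3.png

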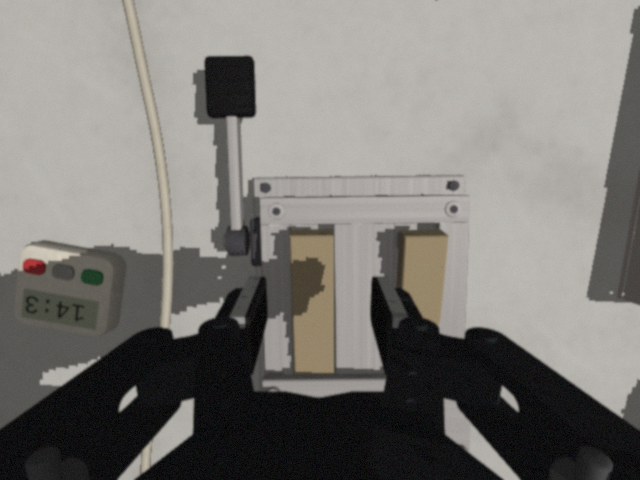

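Wrist view: the straight cast spans x 290-334 between the open fingertips (265 and 375), 312 against a predicted 314. Descend and grip.

Request:
move_arm(targets="0.016 -0.025 0.2 0 0 0 0.06;0.016 -0.025 0.4 0 0 0 0.06;0.016 -0.025 0.5 0 0 0 0.06;0.016 -0.025 0.52 0 0 0 0.06;0.016 -0.025 0.52 0 0 0 0.06;0.016 -0.025 0.52 0 0 0 0.06")

```text
time: 4.9
tcp_pos: [0.6204, 0.0874, 0.0416]
tool_rot: [-0.049, 0.996, -0.004, -0.079]
contact_force: [-0.3, 1.1, 0.3]
width: 0.0451
gripper_force: 0.0
```

Request:
move_arm(targets="0 0 0 0 0 0 -0.6;0 0 0 0 0 0 -0.6;0 0 0 0 0 0 -0.6;0 0 0 0 0 0 -0.6;0 0 0 0 0 0 -0.6")

```text
time: 5.32
tcp_pos: [0.6204, 0.0873, 0.0413]
tool_rot: [-0.049, 0.996, -0.004, -0.079]
contact_force: [-0.5, 0.8, 6.5]
width: 0.0223
gripper_force: 46.5
```

Request:
move_arm(targets="0.04 0 -0.01 0 0 0 -0.6;0.1 0 -0.01 0 0 0 -0.6;0.18 0 -0.01 0 0 0 -0.6;0.26 0 -0.01 0 0 0 -0.6;0.34 0 -0.01 0 0 0 -0.6;0.42 0 -0.01 0 0 0 -0.6;0.42 0 -0.01 0 0 0 -0.6")

```text
time: 5.9
tcp_pos: [0.5764, 0.0827, 0.0484]
tool_rot: [-0.049, 0.996, -0.004, -0.081]
contact_force: [-2.0, 0.3, 6.7]
width: 0.0225
gripper_force: 46.6
```

```bash
python3 look.py w4
python3 - <<'E'
from h import *
Q=tool(AM,.16);Q2=tool(90+np.degrees(TS[1]),.0)
s=ctrl.read_state();print(s["contact_force"],s["width"])
p=s["tcp_pos"]
plan([(p+[0,0,.075],Q),(W(*TS,-.0625,.026,.12),Q2),(W(*TS,-.0625,.026,.03),Q2)])
E
```

```text
5.95 [0.5764 0.0828 0.0484] [-0.0489  0.9955 -0.004  -0.0814] [-0.24  0.75  0.04  1.68 -0.06  0.87  1.5 ]
[-2.21547071  0.01748215  6.85865572] 0.022524763339034477
-> 0.122 -0.0 -0.74 -0.0 -0.001 0.0 rows 2
   at [0.5764 0.0828 0.1234]
-> 0.174 0.807 0.036 -0.001 -0.013 0.006 rows 2
-> 0.19 0.803 0.032 -0.0 -0.013 0.006 rows 2
-> 0.206 0.799 0.023 -0.0 -0.012 0.006 rows 2
-> 0.222 0.795 0.016 -0.001 -0.013 0.007 rows 2
   at [0.4742 0.3969 0.12  ]
-> 0.001 -0.0 0.9 0.0 0.0 -0.0 rows 3
   at [0.4742 0.3969 0.03  ]
```

View pics/w4.png

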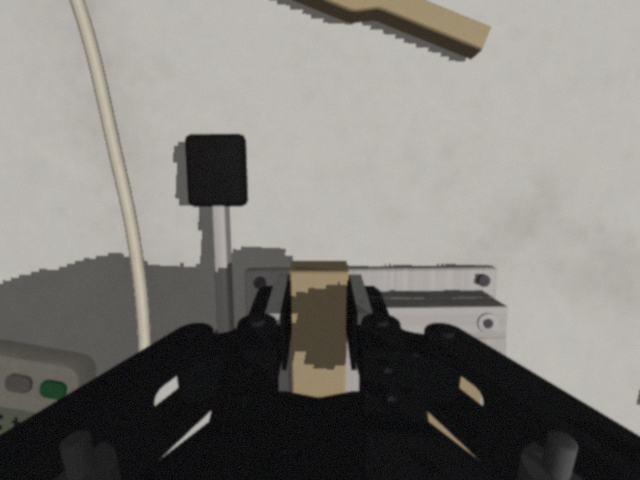

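Request:
move_arm(targets="0.12 0 -0.74 0 0 0 -0.6;0.12 0 -0.74 0 0 0 -0.6;0.12 0 -0.74 0 0 0 -0.6")

```text
time: 6.2
tcp_pos: [0.581, 0.0833, 0.1281]
tool_rot: [-0.049, 0.996, -0.003, -0.077]
contact_force: [1.7, 0.0, -0.4]
width: 0.0226
gripper_force: 45.8
```

Request:
move_arm(targets="0.175 0.81 0.035 0 -0.013 0.006 -0.6;0.175 0.81 0.035 0 -0.013 0.006 -0.6;0.175 0.81 0.035 0 -0.013 0.006 -0.6")

```text
time: 6.45
tcp_pos: [0.5473, 0.1722, 0.1216]
tool_rot: [-0.045, 0.997, -0.001, -0.062]
contact_force: [-0.3, 1.7, -1.3]
width: 0.0229
gripper_force: 45.8
```

Request:
move_arm(targets="0.19 0.8 0.03 0 -0.013 0.006 -0.6;0.19 0.8 0.03 0 -0.013 0.006 -0.6;0.19 0.8 0.03 0 -0.013 0.006 -0.6")

```text
time: 6.7
tcp_pos: [0.5212, 0.2501, 0.1205]
tool_rot: [-0.036, 0.998, -0.001, -0.042]
contact_force: [-0.4, 2.1, -0.9]
width: 0.0227
gripper_force: 45.8
```

Request:
move_arm(targets="0.205 0.8 0.025 0 -0.013 0.006 -0.6;0.205 0.8 0.025 0 -0.013 0.006 -0.6;0.205 0.8 0.025 0 -0.013 0.006 -0.6")

```text
time: 6.95
tcp_pos: [0.4953, 0.3286, 0.1193]
tool_rot: [-0.027, 0.999, -0.0, -0.021]
contact_force: [-0.4, 2.4, 0.0]
width: 0.0229
gripper_force: 45.8
```

Request:
move_arm(targets="0.22 0.8 0.015 0 -0.013 0.006 -0.6;0.22 0.8 0.015 0 -0.013 0.006 -0.6;0.22 0.8 0.015 0 -0.013 0.006 -0.6;0.22 0.8 0.015 0 -0.013 0.006 -0.6;0.22 0.8 0.015 0 -0.013 0.006 -0.6")

```text
time: 7.37
tcp_pos: [0.4756, 0.3967, 0.118]
tool_rot: [-0.012, 1.0, -0.004, 0.001]
contact_force: [0.5, -1.1, -0.7]
width: 0.0225
gripper_force: 45.8
```

Run:
```python
from h import *
g=grab_frame("scene");cv2.imwrite("pics/s1.png",cv2.resize(g["color"][150:300,120:320],None,fx=4,fy=4,interpolation=cv2.INTER_CUBIC))
Q2=tool(90+np.degrees(TS[1]),.0)
s=ctrl.read_state();print(s["time"],s["contact_force"],s["width"],s["tcp_pos"])
plan([(W(*TS,-.0625,.026,.03),Q2),(W(*TS,-.0625,.026,.0065),Q2)])
```

```text
7.4167 [ 0.11646975 -0.2185756  -0.38769063] 0.022577170565150625 [0.47646293 0.39581767 0.11824929]
-> 0.025 0.018 0.882 -0.003 0.001 0.001 rows 3
   at [0.4741 0.3969 0.03  ]
-> -0.001 -0.0 0.235 0.0 -0.0 -0.0 rows 1
   at [0.4742 0.3969 0.0065]
```

View pics/s1.png

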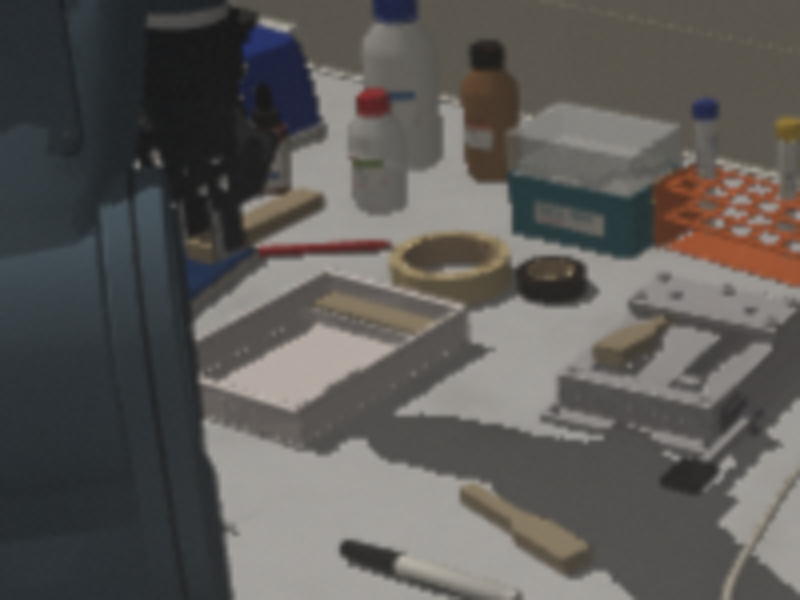

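The scene view shows the straight bar held level above the left tray. Lower it.

Request:
move_arm(targets="0.025 0.018 0.4 0 0 0 -0.6;0.025 0.018 0.75 0 0 0 -0.6;0.025 0.018 0.95 0 0 0 -0.6;0.025 0.018 1.0 0 0 0 -0.6;0.025 0.018 1.0 0 0 0 -0.6")

```text
time: 7.83
tcp_pos: [0.4739, 0.3963, 0.0174]
tool_rot: [-0.011, 1.0, -0.005, 0.001]
contact_force: [-0.0, 0.3, -0.6]
width: 0.0229
gripper_force: 45.8
```

Request:
move_arm(targets="0 0 0.04 0 0 0 -0.6;0 0 0.07 0 0 0 -0.6;0 0 0.09 0 0 0 -0.6;0 0 0.09 0 0 0 -0.6")

```text
time: 8.17
tcp_pos: [0.4745, 0.399, 0.0106]
tool_rot: [-0.012, 1.0, -0.003, 0.002]
contact_force: [0.9, -0.4, -0.0]
width: 0.0229
gripper_force: 45.8
```

Request:
move_arm(targets="0 0 0.02 0 0 0 -0.6;0 0 0.03 0 0 0 -0.6;0 0 0.03 0 0 0 -0.6")

```text
time: 8.42
tcp_pos: [0.4744, 0.399, 0.0071]
tool_rot: [-0.012, 1.0, -0.003, 0.002]
contact_force: [-0.1, -0.1, 0.8]
width: 0.0227
gripper_force: 46.0
```

Request:
move_arm(targets="0 0 0.01 0 0 0 -0.6;0 0 0.015 0 0 0 -0.6;0 0 0.015 0 0 0 -0.6")

```text
time: 8.67
tcp_pos: [0.4744, 0.399, 0.0069]
tool_rot: [-0.012, 1.0, -0.003, 0.002]
contact_force: [-4.0, -1.9, 14.1]
width: 0.0223
gripper_force: 47.4
```

Request:
move_arm(targets="0 0 -0.01 0 0 0 -0.15;0 0 -0.01 0 0 0 -0.15;0 0 -0.01 0 0 0 -0.15;0 0 -0.01 0 0 0 -0.15;0 0 -0.4 0 0 0 -0.15;0 0 -0.8 0 0 0 -0.15;0 0 -1 0 0 0 -0.1;0 0 -1 0 0 0 0")

```text
time: 9.33
tcp_pos: [0.4766, 0.4017, 0.1105]
tool_rot: [-0.011, 1.0, 0.0, 0.005]
contact_force: [0.8, 0.6, -0.1]
width: 0.0431
gripper_force: 0.0
```

Run:
```python
from h import *
s=ctrl.read_state();print(s["time"],s["contact_force"],s["width"],s["tcp_pos"])
Q=tool(AM,.16);z=Q.apply([0,0,1])
g=W(OM,YM,-.0487,.0318,.0415)
plan([(g-.05*z-[.03,0,0],Q),(g-.05*z,Q)])
```

```text
9.3333 [ 0.75383777  0.58467366 -0.11043089] 0.043113246009160194 [0.47663315 0.40167332 0.11049064]
-> -0.362 -0.85 0.069 0.001 0.018 -0.008 rows 3
-> -0.344 -0.858 0.052 0.0 0.018 -0.008 rows 3
-> -0.325 -0.867 0.033 0.001 0.018 -0.008 rows 3
   at [0.5913 0.1493 0.0908]
-> -0.295 -0.029 -0.048 -0.0 0.0 0.0 rows 1
   at [0.6213 0.1493 0.0909]
```

Request:
move_arm(targets="-0.36 -0.85 0.05 0 0.018 -0.008 0.06;-0.36 -0.85 0.05 0 0.018 -0.008 0.06;-0.36 -0.85 0.05 0 0.018 -0.008 0.06")

```text
time: 9.58
tcp_pos: [0.5158, 0.3062, 0.1001]
tool_rot: [-0.02, 0.999, -0.006, -0.026]
contact_force: [0.6, -2.2, -0.4]
width: 0.0449
gripper_force: 0.0
```

Request:
move_arm(targets="-0.345 -0.86 0.05 0 0.018 -0.008 0.06;-0.345 -0.86 0.05 0 0.018 -0.008 0.06;-0.345 -0.86 0.05 0 0.018 -0.008 0.06")

```text
time: 9.83
tcp_pos: [0.5536, 0.221, 0.0933]
tool_rot: [-0.032, 0.998, -0.007, -0.054]
contact_force: [0.9, -1.7, -0.2]
width: 0.0455
gripper_force: 0.0
```

Request:
move_arm(targets="-0.62 -0.9 0 0 0.018 -0.008 0.06;-0.62 -0.9 0 0 0.018 -0.008 0.06;-0.62 -0.9 0 0 0.018 -0.008 0.06;-0.62 -0.9 0 0 0.018 -0.008 0.06;-0.62 -0.9 0 0 0.018 -0.008 0.06;-0.62 -0.9 0 0 0.018 -0.008 0.06")

```text
time: 10.33
tcp_pos: [0.617, 0.1465, 0.0873]
tool_rot: [-0.049, 0.995, -0.004, -0.084]
contact_force: [-0.5, 0.8, 0.7]
width: 0.0452
gripper_force: 0.0
```

Run:
```python
from h import *
f=grab_frame("wrist");cv2.imwrite("pics/w5.png",f["color"])
Q=tool(AM,.16)
s=ctrl.read_state();print(s["time"],s["tcp_pos"],np.abs(s["dq"]).max(),s["width"])
g=W(OM,YM,-.0487,.0318,.0415)
plan([(g,Q)])
sat=cv2.cvtColor(f["color"],cv2.COLOR_BGR2HSV)[:,:,1].astype(int)
for r in range(200,290,10): 
    xs=np.where(sat[r,230:400]>55)[0]+230; print(r,xs.min() if len(xs) else 0,xs.max() if len(xs) else 0,end="; ")
print(proj(f,s["tcp_pos"]),proj(f,g+[0,0,.012]),proj(f,W(OM,YM,-.062,.0318,.0545)))
```

```text
10.3833 [0.61689873 0.14730726 0.08761229] 0.010881164019826861 0.04521791281926748
-> -0.043 0.015 0.46 0.0 -0.002 0.001 rows 2
   at [0.6133 0.1485 0.0415]
200 0 0; 210 0 0; 220 0 0; 230 0 0; 240 0 0; 250 299 342; 260 299 342; 270 300 342; 280 261 376; [318.16699598 290.81445764] [320.95951173 266.97517069] [321.03868021 242.6532512 ]
```

Request:
move_arm(targets="-0.04 0.015 0.2 0 0 0 0.06;-0.04 0.015 0.35 0 0 0 0.06;-0.04 0.015 0.45 0 0 0 0.06;-0.04 0.015 0.46 0 0 0 0.06;-0.04 0.015 0.46 0 0 0 0.06;-0.04 0.015 0.46 0 0 0 0.06")

```text
time: 10.88
tcp_pos: [0.6147, 0.1473, 0.0429]
tool_rot: [-0.049, 0.995, -0.004, -0.083]
contact_force: [-0.3, 0.7, 0.3]
width: 0.0453
gripper_force: 0.0
```

Request:
move_arm(targets="0 0 0 0 0 0 -0.6;0 0 0 0 0 0 -0.6;0 0 0 0 0 0 -0.6;0 0 0 0 0 0 -0.6;0 0 0 0 0 0 -0.6")

```text
time: 11.3
tcp_pos: [0.6151, 0.147, 0.0431]
tool_rot: [-0.049, 0.995, -0.004, -0.082]
contact_force: [0.6, 0.4, 5.5]
width: 0.0225
gripper_force: 45.6
```

Request:
move_arm(targets="0.04 0 -0.01 0 0 0 -0.6;0.1 0 -0.01 0 0 0 -0.6;0.18 0 -0.01 0 0 0 -0.6;0.26 0 -0.01 0 0 0 -0.6;0.34 0 -0.01 0 0 0 -0.6;0.42 0 -0.01 0 0 0 -0.6;0.42 0 -0.01 0 0 0 -0.6")

```text
time: 11.88
tcp_pos: [0.571, 0.1425, 0.0504]
tool_rot: [-0.049, 0.995, -0.004, -0.084]
contact_force: [-2.0, -0.0, 2.7]
width: 0.0229
gripper_force: 45.2
```

Run:
```python
from h import *
Q=tool(AM,.16);Q2=tool(90+np.degrees(TH[1]),.0)
s=ctrl.read_state();print(s["time"],s["contact_force"],s["width"],s["tcp_pos"])
p=s["tcp_pos"]
plan([(p+[0,0,.075],Q),([.52,-.05,.125],Q2),(W(*TH,-.0625,.026,.12),Q2)])
```

```text
11.8833 [-1.96349735 -0.02546711  2.68874289] 0.0229163819150857 [0.57103438 0.1424834  0.05037694]
-> 0.126 0.0 -0.739 -0.0 -0.003 0.0 rows 2
   at [0.571  0.1425 0.1253]
-> 0.344 -0.933 0.057 -0.003 -0.025 0.041 rows 3
-> 0.224 -0.969 0.025 -0.004 -0.025 0.041 rows 3
   at [ 0.52  -0.05   0.125]
-> -0.404 -0.773 0.024 0.0 -0.0 -0.0 rows 3
-> -0.404 -0.772 0.023 0.0 -0.0 -0.0 rows 3
   at [ 0.5752 -0.2153  0.12  ]
```

Request:
move_arm(targets="0.125 0 -0.74 0 0 0 -0.6;0.125 0 -0.74 0 0 0 -0.6;0.125 0 -0.74 0 0 0 -0.6")

```text
time: 12.13
tcp_pos: [0.5765, 0.1435, 0.1308]
tool_rot: [-0.049, 0.996, -0.003, -0.079]
contact_force: [2.7, -0.0, 0.2]
width: 0.0225
gripper_force: 44.9
```

Request:
move_arm(targets="0.345 -0.93 0.055 -0.003 -0.025 0.041 -0.6;0.345 -0.93 0.055 -0.003 -0.025 0.041 -0.6;0.345 -0.93 0.055 -0.003 -0.025 0.041 -0.6;0.345 -0.93 0.055 -0.003 -0.025 0.041 -0.6")

```text
time: 12.47
tcp_pos: [0.5452, 0.0402, 0.1251]
tool_rot: [0.019, 0.999, -0.005, -0.045]
contact_force: [0.1, 0.2, -1.0]
width: 0.0226
gripper_force: 44.9
```

Request:
move_arm(targets="0.225 -0.97 0.025 -0.003 -0.025 0.041 -0.6;0.225 -0.97 0.025 -0.003 -0.025 0.041 -0.6;0.225 -0.97 0.025 -0.003 -0.025 0.041 -0.6;0.225 -0.97 0.025 -0.003 -0.025 0.041 -0.6")

```text
time: 12.8
tcp_pos: [0.5196, -0.0547, 0.1252]
tool_rot: [0.083, 0.997, -0.003, -0.005]
contact_force: [0.1, 0.5, 0.1]
width: 0.0225
gripper_force: 44.9
```

Request:
move_arm(targets="-0.405 -0.77 0.025 0 0 0 -0.6;-0.405 -0.77 0.025 0 0 0 -0.6;-0.405 -0.77 0.025 0 0 0 -0.6")

```text
time: 13.05
tcp_pos: [0.5514, -0.1395, 0.1232]
tool_rot: [0.083, 0.997, -0.004, -0.003]
contact_force: [-0.3, -2.1, -0.4]
width: 0.0226
gripper_force: 44.9
```

Request:
move_arm(targets="-0.405 -0.77 0.025 0 0 0 -0.6;-0.405 -0.77 0.025 0 0 0 -0.6;-0.405 -0.77 0.025 0 0 0 -0.6;-0.405 -0.77 0.025 0 0 0 -0.6;-0.405 -0.77 0.025 0 0 0 -0.6")

```text
time: 13.47
tcp_pos: [0.5774, -0.2133, 0.1197]
tool_rot: [0.08, 0.997, -0.001, -0.005]
contact_force: [-0.1, 1.3, -1.0]
width: 0.0223
gripper_force: 44.9
```

Run:
```python
from h import *
g=grab_frame("scene");cv2.imwrite("pics/s2.png",cv2.resize(g["color"][200:330,320:490],None,fx=4,fy=4,interpolation=cv2.INTER_CUBIC))
t=grab_frame("top");cv2.imwrite("pics/t2.png",t["color"])
Q2=tool(90+np.degrees(TH[1]),.0)
s=ctrl.read_state();print(s["time"],s["contact_force"],s["width"],s["tcp_pos"])
plan([(W(*TH,-.0625,.026,.02),Q2)])
```

```text
13.5667 [-0.0737236  -0.20376991 -0.33284775] 0.022559159787297986 [ 0.57742496 -0.21198065  0.1199468 ]
-> 0.003 -0.017 0.5 -0.0 -0.001 0.0 rows 2
-> 0.005 -0.018 0.5 -0.001 -0.002 0.0 rows 2
   at [ 0.5753 -0.2154  0.02  ]
```

View pics/s2.png

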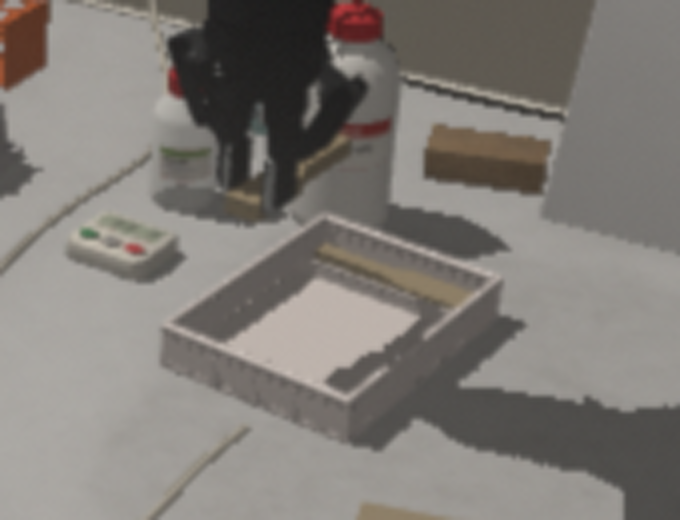

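The scene view shows the shouldered cast held level over the right tray. Lower it.

Request:
move_arm(targets="0.005 -0.035 0.4 0 0 0 -0.6;0.005 -0.035 0.75 0 0 0 -0.6;0.005 -0.035 0.95 0 0 0 -0.6;0.005 -0.035 1.0 0 0 0 -0.6;0.005 -0.035 1.0 0 0 0 -0.6;0.005 -0.035 1.0 0 0 0 -0.6")

```text
time: 14.07
tcp_pos: [0.5764, -0.2174, 0.0215]
tool_rot: [0.079, 0.997, -0.001, -0.004]
contact_force: [-0.3, -0.6, -0.1]
width: 0.0226
gripper_force: 44.9
```

Request:
move_arm(targets="0 0 0.04 0 0 0 -0.6;0 0 0.07 0 0 0 -0.6;0 0 0.08 0 0 0 -0.6;0 0 0.08 0 0 0 -0.6;0 0 0.08 0 0 0 -0.6")

```text
time: 14.48
tcp_pos: [0.5755, -0.2182, 0.0128]
tool_rot: [0.08, 0.997, -0.001, -0.004]
contact_force: [-0.1, -0.1, -0.6]
width: 0.0226
gripper_force: 44.9
```

Request:
move_arm(targets="0 0 0.01 0 0 0 -0.6;0 0 0.02 0 0 0 -0.6;0 0 0.02 0 0 0 -0.6;0 0 0.02 0 0 0 -0.6")

```text
time: 14.82
tcp_pos: [0.5753, -0.2181, 0.0103]
tool_rot: [0.08, 0.997, -0.001, -0.004]
contact_force: [-0.4, 0.2, -0.5]
width: 0.0226
gripper_force: 44.9
```

Request:
move_arm(targets="0 0 0.01 0 0 0 -0.6;0 0 0.02 0 0 0 -0.6;0 0 0.02 0 0 0 -0.6")

```text
time: 15.07
tcp_pos: [0.5754, -0.2182, 0.009]
tool_rot: [0.08, 0.997, -0.001, -0.004]
contact_force: [-1.7, 1.1, 5.8]
width: 0.0226
gripper_force: 45.6
```

Request:
move_arm(targets="0 0 0.01 0 0 0 -0.6;0 0 0.01 0 0 0 -0.6")

```text
time: 15.23
tcp_pos: [0.5754, -0.2182, 0.009]
tool_rot: [0.08, 0.997, -0.001, -0.004]
contact_force: [-5.3, 3.0, 16.8]
width: 0.0223
gripper_force: 46.7
```

Request:
move_arm(targets="0 0 -0.02 0 0 0 -0.15;0 0 -0.02 0 0 0 -0.15;0 0 -0.02 0 0 0 -0.15;0 0 -0.02 0 0 0 -0.15;0 0 -0.4 0 0 0 -0.15;0 0 -0.8 0 0 0 -0.15;0 0 -0.9 0 0 0 0;0 0 -0.9 0 0 0 0")

```text
time: 15.9
tcp_pos: [0.5789, -0.219, 0.1011]
tool_rot: [0.08, 0.997, -0.002, -0.001]
contact_force: [-0.2, 0.1, 0.1]
width: 0.043
gripper_force: 0.0
```

Run:
```python
from h import *
s=ctrl.read_state();print(s["time"],s["contact_force"],s["width"],s["tcp_pos"])
plan([([.4601,-.4026,.1],tool(11.6))])
```

```text
15.9 [-0.19557802  0.1304232   0.06295866] 0.042982873028033976 [ 0.57887487 -0.219009    0.10108357]
-> 0.293 -0.667 0.007 -0.0 0.0 0.128 rows 4
-> 0.009 -0.729 0.007 -0.001 0.0 0.128 rows 4
-> -0.277 -0.674 0.005 -0.0 0.001 0.129 rows 4
   at [ 0.4601 -0.4026  0.1   ]
```

Request:
move_arm(targets="0.29 -0.67 0 0 0 0.128 0.2;0.29 -0.67 0 0 0 0.128 0.2;0.29 -0.67 0 0 0 0.128 0.2;0.29 -0.67 0 0 0 0.128 0.2")

```text
time: 16.23
tcp_pos: [0.5345, -0.2818, 0.0968]
tool_rot: [0.282, 0.959, -0.003, -0.005]
contact_force: [0.5, 0.8, 0.1]
width: 0.0511
gripper_force: 0.0
```

Request:
move_arm(targets="0.01 -0.73 0 0 0 0.128 0.2;0.01 -0.73 0 0 0 0.128 0.2;0.01 -0.73 0 0 0 0.128 0.2;0.01 -0.73 0 0 0 0.128 0.2")

```text
time: 16.57
tcp_pos: [0.4957, -0.3418, 0.0975]
tool_rot: [0.466, 0.885, -0.003, -0.004]
contact_force: [0.4, 1.0, 0.2]
width: 0.0514
gripper_force: 0.0
```

Request:
move_arm(targets="-0.28 -0.67 0 0 0 0.129 0.2;-0.28 -0.67 0 0 0 0.129 0.2;-0.28 -0.67 0 0 0 0.129 0.2;-0.28 -0.67 0 0 0 0.129 0.2;-0.28 -0.67 0 0 0 0.129 0.2;-0.28 -0.67 0 0 0 0.129 0.2;-0.28 -0.67 0 0 0 0.129 0.2")

```text
time: 17.15
tcp_pos: [0.4593, -0.4001, 0.0984]
tool_rot: [0.63, 0.777, -0.003, -0.003]
contact_force: [-0.4, -0.9, 0.2]
width: 0.0514
gripper_force: 0.0
```

Run:
```python
from h import *
f=grab_frame("wrist");cv2.imwrite("pics/w6.png",f["color"])
s=ctrl.read_state();print(s["time"],s["tcp_pos"],s["joints"].round(2),s["width"])
m=barmask(f["color"]);cs,_=cv2.findContours(m,cv2.RETR_EXTERNAL,cv2.CHAIN_APPROX_NONE)
for c in cs:
    if cv2.contourArea(c)>500:
        P=np.array([ray(f,p,.014)[:2] for p in c[:,0]],np.float32);r=cv2.minAreaRect(P);print(c[:,0].min(0),c[:,0].max(0),r,cv2.boxPoints(r).round(4).tolist())
t=grab_frame("top");m=barmask(t["color"])
m[240:]=0;m[:,:120]=0
cs,_=cv2.findContours(m,cv2.RETR_EXTERNAL,cv2.CHAIN_APPROX_NONE)
for c in cs:
    if 150<cv2.contourArea(c)<1500 :
        P=np.array([ray(t,p,.018)[:2] for p in c[:,0]],np.float32);r=cv2.minAreaRect(P);print("top",np.round(r[0],4),np.round(r[1],4),r[2])
cv2.imwrite("pics/t3.png",t["color"])
```

```text
17.2 [ 0.45907662 -0.40044644  0.09852893] [ 0.33  0.68  0.43  1.76 -0.37  0.8   1.15] 0.05111318605855201
[305 154] [340 321] ((0.46320492029190063, -0.40169405937194824), (0.022739583626389503, 0.11761584877967834), 11.959755897521973) [[0.4399000108242035, -0.3465000092983246], [0.4643000066280365, -0.46160000562667847], [0.48649999499320984, -0.4569000005722046], [0.46209999918937683, -0.3418000042438507]]
top [0.6148 0.3738] [0.023  0.1157] 1.7740577459335327
top [ 0.6177 -0.2242] [0.0234 0.1178] 81.93505096435547
top [ 0.7106 -0.2631] [0.1171 0.0244] 81.0088119506836
top [ 0.704  -0.6108] [0.0531 0.0867] 22.25255012512207
top [0.7197 0.3902] [0.0975 0.097 ] 0.5118846893310547
top [ 0.9207 -0.2553] [0.046  0.0938] 14.806328773498535
```

Run:
```python
from h import *
plan([([.4625,-.402,.03],tool(11.8)),([.4625,-.402,.005],tool(11.8))])
```

```text
-> -0.019 0.039 0.686 -0.003 -0.0 -0.0 rows 2
   at [ 0.4625 -0.402   0.03  ]
-> -0.0 0.0 0.25 0.0 -0.0 -0.0 rows 1
   at [ 0.4625 -0.402   0.005 ]
```

Request:
move_arm(targets="-0.02 0.04 0.35 0 0 0 0.2;-0.02 0.04 0.65 0 0 0 0.2;-0.02 0.04 0.85 0 0 0 0.2;-0.02 0.04 0.93 0 0 0 0.2;-0.02 0.04 0.93 0 0 0 0.2;-0.02 0.04 0.93 0 0 0 0.2")

```text
time: 17.75
tcp_pos: [0.4619, -0.4036, 0.0064]
tool_rot: [0.632, 0.775, -0.004, -0.002]
contact_force: [-0.3, -0.5, 0.4]
width: 0.0507
gripper_force: 0.0
```

Request:
move_arm(targets="0 0 0 0 0 0 -0.6;0 0 0 0 0 0 -0.6;0 0 0 0 0 0 -0.6;0 0 0 0 0 0 -0.6;0 0 0 0 0 0 -0.6;0 0 0 0 0 0 -0.6")

```text
time: 18.25
tcp_pos: [0.4626, -0.4041, 0.0076]
tool_rot: [0.632, 0.775, -0.003, -0.001]
contact_force: [0.7, 1.2, 6.3]
width: 0.0222
gripper_force: 44.4
```

Request:
move_arm(targets="0 0 -0.5 0 0 0 -0.6;0 0 -0.95 0 0 0 -0.6;0 0 -0.95 0 0 0 -0.6;0 0 -0.95 0 0 0 -0.6")

```text
time: 18.58
tcp_pos: [0.4648, -0.4054, 0.1056]
tool_rot: [0.632, 0.775, -0.003, 0.002]
contact_force: [0.6, -0.6, -0.6]
width: 0.023
gripper_force: 44.6
```

Run:
```python
from h import *
s=ctrl.read_state();print(s["time"],s["tcp_pos"],s["contact_force"],s["width"])
f=grab_frame("wrist");cv2.imwrite("pics/w7.png",f["color"])
t=cv2.imread("pics/t3.png");g=grab_frame("top")
m=barmask(g["color"]);cs,_=cv2.findContours(m,cv2.RETR_EXTERNAL,cv2.CHAIN_APPROX_NONE)
for c in cs:
    u=c[:,0].mean(0)
    if 150<cv2.contourArea(c)<1500 and u[0]<200 and u[1]>190:
        P=np.array([ray(g,p,.018)[:2] for p in c[:,0]],np.float32);r=cv2.minAreaRect(P);print("top",u,np.round(r[0],4),np.round(r[1],4),r[2])
Q=tool(90+np.degrees(TS[1]))
plan([([.44,-.1,.12],tool(65)),([.46,.15,.12],Q),(W(*TS,-.017,-.026,.11),Q)])
```

```text
18.5833 [ 0.46475423 -0.40540876  0.10557328] [ 0.55567465 -0.60933572 -0.63026279] 0.0229733969892273
top [149.00909091 251.5       ] [0.5188 0.3986] [0.1166 0.0229] 2.378361225128174
top [159.78504673 212.41121495] [0.6148 0.3727] [0.0229 0.1135] 1.6957193613052368
-> 0.753 0.096 -0.048 -0.001 -0.0 -0.074 rows 2
-> 0.711 0.267 -0.048 -0.0 -0.0 -0.074 rows 2
-> 0.63 0.424 -0.047 -0.001 -0.0 -0.074 rows 2
-> 0.516 0.558 -0.046 -0.0 -0.001 -0.075 rows 2
   at [ 0.44 -0.1   0.12]
-> 0.292 0.783 -0.001 -0.0 0.0 -0.048 rows 3
-> 0.17 0.819 -0.001 -0.0 0.0 -0.049 rows 3
-> 0.043 0.835 -0.001 -0.0 0.0 -0.048 rows 3
   at [0.46 0.15 0.12]
-> -0.323 0.973 0.049 -0.0 0.0 -0.0 rows 3
-> -0.322 0.972 0.05 -0.0 0.0 -0.0 rows 3
   at [0.5207 0.3458 0.11  ]
```

Request:
move_arm(targets="0.75 0.1 -0.05 0 0 -0.074 -0.6;0.75 0.1 -0.05 0 0 -0.074 -0.6;0.75 0.1 -0.05 0 0 -0.074 -0.6")

```text
time: 18.93
tcp_pos: [0.4565, -0.3189, 0.1034]
tool_rot: [0.533, 0.846, -0.001, -0.007]
contact_force: [-0.3, 1.3, -0.5]
width: 0.0225
gripper_force: 44.5
```

Request:
move_arm(targets="0.71 0.27 -0.05 0 0 -0.074 -0.6;0.71 0.27 -0.05 0 0 -0.074 -0.6;0.71 0.27 -0.05 0 0 -0.074 -0.6")

```text
time: 19.18
tcp_pos: [0.4507, -0.2436, 0.1088]
tool_rot: [0.432, 0.902, -0.001, -0.007]
contact_force: [-0.4, 1.0, -0.6]
width: 0.0224
gripper_force: 44.5
```

Request:
move_arm(targets="0.63 0.425 -0.05 0 0 -0.074 -0.6;0.63 0.425 -0.05 0 0 -0.074 -0.6;0.63 0.425 -0.05 0 0 -0.074 -0.6")

```text
time: 19.43
tcp_pos: [0.4451, -0.1686, 0.114]
tool_rot: [0.324, 0.946, -0.001, -0.006]
contact_force: [0.2, 0.5, -1.1]
width: 0.0222
gripper_force: 44.6
```

Request:
move_arm(targets="0.515 0.56 -0.03 0 0 -0.074 -0.6;0.515 0.56 -0.03 0 0 -0.074 -0.6;0.515 0.56 -0.03 0 0 -0.074 -0.6")

```text
time: 19.68
tcp_pos: [0.4396, -0.0934, 0.1172]
tool_rot: [0.212, 0.977, -0.0, -0.006]
contact_force: [-0.5, 0.4, -1.1]
width: 0.0223
gripper_force: 44.6
```

Request:
move_arm(targets="0.29 0.78 0 0 0 -0.048 -0.6;0.29 0.78 0 0 0 -0.048 -0.6;0.29 0.78 0 0 0 -0.048 -0.6")

```text
time: 19.93
tcp_pos: [0.4481, -0.009, 0.1172]
tool_rot: [0.139, 0.99, 0.0, -0.005]
contact_force: [-0.1, 0.1, -1.5]
width: 0.0223
gripper_force: 44.6
```

Request:
move_arm(targets="0.17 0.82 0 0 0 -0.049 -0.6;0.17 0.82 0 0 0 -0.049 -0.6;0.17 0.82 0 0 0 -0.049 -0.6")

```text
time: 20.18
tcp_pos: [0.4553, 0.0746, 0.1172]
tool_rot: [0.062, 0.998, 0.001, -0.004]
contact_force: [0.9, 0.7, 0.2]
width: 0.0226
gripper_force: 44.6
```

Request:
move_arm(targets="0.04 0.835 0 0 0 -0.048 -0.6;0.04 0.835 0 0 0 -0.048 -0.6;0.04 0.835 0 0 0 -0.048 -0.6")

```text
time: 20.43
tcp_pos: [0.4623, 0.1584, 0.1171]
tool_rot: [-0.013, 1.0, 0.002, -0.004]
contact_force: [0.7, 1.3, -0.4]
width: 0.0221
gripper_force: 44.6
```

Request:
move_arm(targets="-0.32 0.97 0 0 0 0 -0.6;-0.32 0.97 0 0 0 0 -0.6;-0.32 0.97 0 0 0 0 -0.6")

```text
time: 20.68
tcp_pos: [0.4931, 0.2523, 0.1165]
tool_rot: [-0.009, 1.0, 0.001, -0.004]
contact_force: [-0.0, 1.6, -0.5]
width: 0.0223
gripper_force: 44.6
```

Request:
move_arm(targets="-0.32 0.9 0 0 0 0 -0.6;-0.32 0.9 0 0 0 0 -0.6;-0.32 0.9 0 0 0 0 -0.6;-0.32 0.9 0 0 0 0 -0.6;-0.32 0.9 0 0 0 0 -0.6;-0.32 0.9 0 0 0 0 -0.6")

```text
time: 21.18
tcp_pos: [0.5229, 0.3352, 0.1156]
tool_rot: [-0.007, 1.0, -0.002, -0.005]
contact_force: [-0.4, -0.9, -1.7]
width: 0.0224
gripper_force: 44.6
```

Run:
```python
from h import *
f=grab_frame("wrist");cv2.imwrite("pics/w8.png",f["color"])
s=ctrl.read_state();print(s["time"],s["tcp_pos"],s["contact_force"],s["width"],s["joints"].round(2))
Q=tool(90+np.degrees(TS[1]))
plan([(W(*TS,-.017,-.026,.0165),Q)])
```

```text
21.2333 [0.52306903 0.33503786 0.11589712] [-0.41138509 -0.09044272 -0.56464156] 0.02230988700756614 [-0.67  0.63  0.05  1.69 -0.04  0.83  0.98]
-> 0.012 0.112 0.994 -0.001 -0.003 -0.002 rows 3
   at [0.5207 0.3458 0.0165]
```

View pics/w8.png

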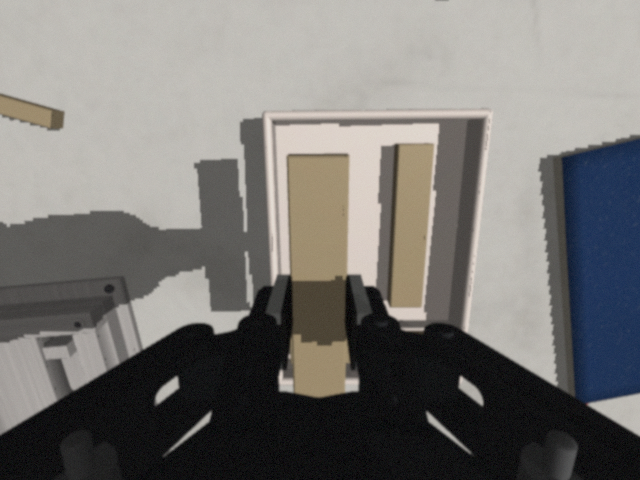

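The view shows the straight cast flat in the tray (x 393-433) and the held bar to its left, parallel to it. Lower it at y = -26 mm.

Request:
move_arm(targets="0.01 0.1 0.2 0 -0.002 0 -0.6;0.01 0.1 0.6 0 -0.002 0 -0.6;0.01 0.1 0.9 0 -0.002 0 -0.6;0.01 0.1 0.98 0 -0.002 0 -0.6;0.01 0.1 0.98 0 -0.002 0 -0.6;0.01 0.1 0.98 0 -0.002 0 -0.6")

```text
time: 21.73
tcp_pos: [0.5219, 0.3466, 0.0196]
tool_rot: [-0.007, 1.0, -0.001, -0.001]
contact_force: [0.3, 0.1, 0.6]
width: 0.0223
gripper_force: 44.6
```

Request:
move_arm(targets="0 0 0.02 0 0 0 -0.6;0 0 0.04 0 0 0 -0.6;0 0 0.04 0 0 0 -0.6;0 0 0.04 0 0 0 -0.6")

```text
time: 22.07
tcp_pos: [0.5216, 0.3476, 0.0156]
tool_rot: [-0.008, 1.0, -0.001, -0.001]
contact_force: [-0.4, -0.2, -1.1]
width: 0.0223
gripper_force: 44.6
```

Request:
move_arm(targets="0 0 0.01 0 0 0 -0.6;0 0 0.015 0 0 0 -0.6;0 0 0.015 0 0 0 -0.6")

```text
time: 22.32
tcp_pos: [0.5211, 0.3473, 0.0132]
tool_rot: [-0.008, 1.0, -0.001, -0.001]
contact_force: [0.5, 0.1, -0.5]
width: 0.0225
gripper_force: 44.6
```

Request:
move_arm(targets="0 0 0.01 0 0 0 -0.6;0 0 0.02 0 0 0 -0.6;0 0 0.02 0 0 0 -0.6")

```text
time: 22.57
tcp_pos: [0.5212, 0.3474, 0.0116]
tool_rot: [-0.008, 1.0, -0.001, -0.001]
contact_force: [-0.8, -1.0, 5.0]
width: 0.0224
gripper_force: 45.2
```

Request:
move_arm(targets="0 0 0.01 0 0 0 -0.6;0 0 0.01 0 0 0 -0.6;0 0 0.01 0 0 0 -0.6")

```text
time: 22.82
tcp_pos: [0.5212, 0.3475, 0.0116]
tool_rot: [-0.008, 1.0, -0.001, -0.001]
contact_force: [-3.8, -1.7, 13.0]
width: 0.0219
gripper_force: 46.1
```

Request:
move_arm(targets="0 0 -0.02 0 0 0 -0.15;0 0 -0.02 0 0 0 -0.15;0 0 -0.02 0 0 0 -0.15;0 0 -0.02 0 0 0 -0.15;0 0 -0.4 0 0 0 -0.15;0 0 -0.8 0 0 0 -0.15;0 0 -0.9 0 0 0 0;0 0 -0.9 0 0 0 0")

```text
time: 23.48
tcp_pos: [0.5238, 0.3491, 0.104]
tool_rot: [-0.008, 1.0, 0.001, 0.002]
contact_force: [0.6, 0.0, 0.1]
width: 0.043
gripper_force: 0.0
```

Run:
```python
from h import *
s=ctrl.read_state();print(s["time"],s["contact_force"],s["width"],s["tcp_pos"])
plan([([.4284,.0768,.1],tool(-15))])
```

```text
23.4833 [0.61384476 0.01736775 0.12155354] 0.04296126904085884 [0.52383312 0.34914082 0.10397675]
-> 0.332 -0.903 0.01 0.001 0.0 0.196 rows 5
-> -0.25 -0.929 0.013 0.0 0.0 0.196 rows 5
-> -0.74 -0.614 0.013 0.001 0.0 0.196 rows 5
   at [0.4284 0.0768 0.1   ]
```

Request:
move_arm(targets="0.33 -0.9 0 0 0 0.196 0.2;0.33 -0.9 0 0 0 0.196 0.2;0.33 -0.9 0 0 0 0.196 0.2;0.33 -0.9 0 0 0 0.196 0.2;0.33 -0.9 0 0 0 0.196 0.2;0.33 -0.9 0 0 0 0.196 0.2")

```text
time: 23.98
tcp_pos: [0.4891, 0.2564, 0.0995]
tool_rot: [0.297, 0.955, -0.002, -0.001]
contact_force: [-0.3, -0.3, -0.6]
width: 0.051
gripper_force: 0.0
```

Request:
move_arm(targets="-0.25 -0.93 0 0 0 0.196 0.2;-0.25 -0.93 0 0 0 0.196 0.2;-0.25 -0.93 0 0 0 0.196 0.2;-0.25 -0.93 0 0 0 0.196 0.2;-0.25 -0.93 0 0 0 0.196 0.2;-0.25 -0.93 0 0 0 0.196 0.2")

```text
time: 24.48
tcp_pos: [0.4576, 0.1659, 0.1001]
tool_rot: [0.571, 0.821, -0.002, -0.0]
contact_force: [-0.2, 1.1, 0.1]
width: 0.0509
gripper_force: 0.0
```

Request:
move_arm(targets="-0.74 -0.61 0 0 0 0.196 0.2;-0.74 -0.61 0 0 0 0.196 0.2;-0.74 -0.61 0 0 0 0.196 0.2;-0.74 -0.61 0 0 0 0.196 0.2;-0.74 -0.61 0 0 0 0.196 0.2;-0.74 -0.61 0 0 0 0.196 0.2;-0.74 -0.61 0 0 0 0.196 0.2;-0.74 -0.61 0 0 0 0.196 0.2")

```text
time: 25.15
tcp_pos: [0.4265, 0.0758, 0.1007]
tool_rot: [0.791, 0.612, -0.002, 0.0]
contact_force: [0.7, -0.3, 0.2]
width: 0.0512
gripper_force: 0.0
```

Run:
```python
from h import *
f=grab_frame("wrist");cv2.imwrite("pics/w9.png",f["color"])
s=ctrl.read_state();print(s["time"],s["tcp_pos"],s["joints"].round(2),s["width"])
m=barmask(f["color"]);cs,_=cv2.findContours(m,cv2.RETR_EXTERNAL,cv2.CHAIN_APPROX_NONE)
for c in cs:
    if cv2.contourArea(c)>500:
        P=np.array([ray(f,p,.014)[:2] for p in c[:,0]],np.float32);r=cv2.minAreaRect(P);print(c[:,0].min(0),c[:,0].max(0),r,cv2.boxPoints(r).round(4).tolist())
print(proj(f,[.4284,.0768,.014]))
sat=cv2.cvtColor(f["color"],cv2.COLOR_BGR2HSV)[:,:,1].astype(int)
for r in range(120,330,20): 
    xs=np.where(sat[r,230:400]>60)[0]+230; print(r,xs.min() if len(xs) else 0,xs.max() if len(xs) else 0,end="; ")
plan([([.4284,.0768,.005],tool(-15))])
```

```text
25.2 [0.426521   0.07580648 0.10077946] [-0.72  0.44  0.54  2.21 -0.4   0.59 -0.14] 0.05106662957998743
[302 112] [335 287] ((0.43351614475250244, 0.0979265421628952), (0.11747371405363083, 0.0225213635712862), 74.76448822021484) [[0.40720000863075256, 0.044199999421834946], [0.42890000343322754, 0.03830000013113022], [0.45980000495910645, 0.15160000324249268], [0.43810001015663147, 0.15760000050067902]]
[319.51180644 237.03046812]
120 311 328; 140 311 327; 160 311 327; 180 311 327; 200 309 327; 220 302 335; 240 302 335; 260 302 334; 280 256 334; 300 248 392; 320 243 396; -> 0.017 0.017 0.958 -0.001 0.001 0.002 rows 3
   at [0.4284 0.0768 0.005 ]
```

View pics/w9.png

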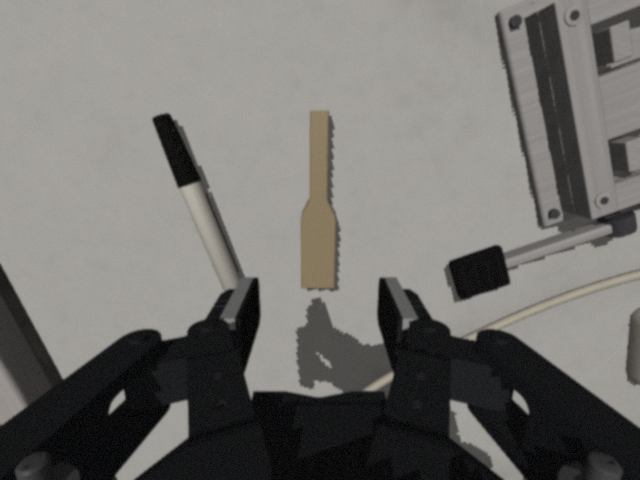

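I've now viewed 12 pictures, which is over the limit of 10. I'll use only numeric measurements from here. The last one showed the shouldered bar's head at x 302-335, rows 210-287, with the pen clear of the finger path.

Request:
move_arm(targets="-0.02 0.015 0.35 0 0 0.002 0.15;-0.02 0.015 0.65 0 0 0.002 0.15;-0.02 0.015 0.85 0 0 0.002 0.15;-0.02 0.015 0.95 0 0 0.002 0.15;-0.02 0.015 0.95 0 0 0.002 0.15;-0.02 0.015 0.95 0 0 0.002 0.15")

```text
time: 25.7
tcp_pos: [0.4274, 0.0729, 0.0061]
tool_rot: [0.795, 0.607, -0.002, -0.0]
contact_force: [0.7, 0.2, -0.0]
width: 0.0491
gripper_force: 0.0
```

Request:
move_arm(targets="0 0 0 0 0 0 -0.6;0 0 0 0 0 0 -0.6;0 0 0 0 0 0 -0.6;0 0 0 0 0 0 -0.6;0 0 0 0 0 0 -0.6;0 0 0 0 0 0 -0.6")

```text
time: 26.2
tcp_pos: [0.4281, 0.0733, 0.0072]
tool_rot: [0.795, 0.607, -0.0, 0.0]
contact_force: [-1.7, -0.6, 8.1]
width: 0.0225
gripper_force: 43.8
```

Request:
move_arm(targets="0 0 -0.5 0 0 0 -0.6;0 0 -0.98 0 0 0 -0.6;0 0 -0.98 0 0 0 -0.6;0 0 -0.98 0 0 0 -0.6;0 0 -0.98 0 0 0 -0.6")

```text
time: 26.62
tcp_pos: [0.4281, 0.074, 0.105]
tool_rot: [0.794, 0.607, 0.0, 0.0]
contact_force: [0.1, 0.3, -1.0]
width: 0.0223
gripper_force: 45.2
```

Run:
```python
from h import *
s=ctrl.read_state();print(s["time"],s["tcp_pos"],s["contact_force"],s["width"])
f=grab_frame("wrist");m=barmask(f["color"]);m[:,:290]=0;m[:,350:]=0
xs=np.where(m.any(1))[0];print("rows",xs.min(),xs.max())
for r in range(60,300,30):
    q=np.where(m[r])[0];print(r,q.min() if len(q) else 0,q.max() if len(q) else 0,end="; ")
Q=tool(90+np.degrees(TH[1]))
plan([([.46,-.1,.115],tool(45)),(W(*TH,.008,-.027,.115),Q)])
```

```text
26.6167 [0.42812139 0.07397159 0.10500335] [ 0.07540081  0.26882235 -0.9619637 ] 0.022284464300352146
rows 91 371
60 0 0; 90 0 0; 120 302 331; 150 303 331; 180 303 330; 210 304 330; 240 301 334; 270 291 345; -> -0.795 0.386 -0.054 -0.0 0.0 -0.167 rows 5
-> -0.882 -0.064 -0.054 -0.001 0.0 -0.168 rows 5
   at [ 0.4601 -0.1     0.115 ]
-> -0.837 -0.007 0.001 0.0 0.0 -0.066 rows 3
-> -0.818 -0.179 0.0 0.0 0.0 -0.067 rows 3
-> -0.763 -0.345 0.001 0.0 0.0 -0.066 rows 3
   at [ 0.6365 -0.2788  0.115 ]
```

Request:
move_arm(targets="-0.795 0.385 -0.06 0 0 -0.167 -0.6;-0.795 0.385 -0.06 0 0 -0.167 -0.6;-0.795 0.385 -0.06 0 0 -0.167 -0.6;-0.795 0.385 -0.06 0 0 -0.167 -0.6;-0.795 0.385 -0.06 0 0 -0.167 -0.6")

```text
time: 27.08
tcp_pos: [0.4427, -0.015, 0.109]
tool_rot: [0.609, 0.793, -0.002, -0.001]
contact_force: [-0.1, -0.1, 0.1]
width: 0.0223
gripper_force: 45.2
```

Request:
move_arm(targets="-0.88 -0.065 -0.06 0 0 -0.168 -0.6;-0.88 -0.065 -0.06 0 0 -0.168 -0.6;-0.88 -0.065 -0.06 0 0 -0.168 -0.6;-0.88 -0.065 -0.06 0 0 -0.168 -0.6;-0.88 -0.065 -0.06 0 0 -0.168 -0.6")

```text
time: 27.5
tcp_pos: [0.4588, -0.1016, 0.1149]
tool_rot: [0.381, 0.925, -0.002, -0.002]
contact_force: [-0.4, 1.1, -0.2]
width: 0.0223
gripper_force: 45.2
```

Request:
move_arm(targets="-0.835 -0.01 0 0 0 -0.066 -0.6;-0.835 -0.01 0 0 0 -0.066 -0.6;-0.835 -0.01 0 0 0 -0.066 -0.6;-0.835 -0.01 0 0 0 -0.066 -0.6")

```text
time: 27.83
tcp_pos: [0.5183, -0.1621, 0.1148]
tool_rot: [0.286, 0.958, -0.001, -0.001]
contact_force: [-0.3, 0.1, -1.5]
width: 0.0223
gripper_force: 45.2
```

Request:
move_arm(targets="-0.82 -0.18 0 0 0 -0.067 -0.6;-0.82 -0.18 0 0 0 -0.067 -0.6;-0.82 -0.18 0 0 0 -0.067 -0.6;-0.82 -0.18 0 0 0 -0.067 -0.6")

```text
time: 28.17
tcp_pos: [0.5766, -0.2208, 0.1147]
tool_rot: [0.184, 0.983, -0.001, -0.002]
contact_force: [-0.1, 0.3, -0.6]
width: 0.0223
gripper_force: 45.2
```

Request:
move_arm(targets="-0.76 -0.345 0 0 0 -0.066 -0.6;-0.76 -0.345 0 0 0 -0.066 -0.6;-0.76 -0.345 0 0 0 -0.066 -0.6;-0.76 -0.345 0 0 0 -0.066 -0.6;-0.76 -0.345 0 0 0 -0.066 -0.6;-0.76 -0.345 0 0 0 -0.066 -0.6")

```text
time: 28.67
tcp_pos: [0.6343, -0.2768, 0.1153]
tool_rot: [0.079, 0.997, -0.0, -0.002]
contact_force: [0.2, -0.1, -0.6]
width: 0.0225
gripper_force: 45.2
```

Run:
```python
from h import *
f=grab_frame("wrist");cv2.imwrite("pics/w10.png",f["color"])
s=ctrl.read_state();print(s["time"],s["tcp_pos"],s["contact_force"],s["width"],s["joints"].round(2))
Q=tool(90+np.degrees(TH[1]))
plan([(W(*TH,.008,-.027,.0165),Q)])
m=barmask(f["color"]);cs,_=cv2.findContours(m,cv2.RETR_EXTERNAL,cv2.CHAIN_APPROX_NONE)
for c in cs:
    if cv2.contourArea(c)>400:
        P=np.array([ray(f,p,.018)[:2] for p in c[:,0]],np.float32);r=cv2.minAreaRect(P);print(c[:,0].min(0),c[:,0].max(0),np.round(r[0],4),np.round(r[1],4),r[2])
```

```text
28.7167 [ 0.63460768 -0.27710534  0.11569463] [ 0.37606394  0.70485425 -0.73009297] 0.02224485590161986 [ 0.26  0.74  0.14  1.5  -0.12  0.92  1.84]
-> -0.026 -0.013 0.992 -0.0 -0.001 -0.0 rows 3
   at [ 0.6366 -0.2788  0.0165]
[391 314] [430 334] [ 0.7177 -0.2178] [0.0301 0.0171] 80.86300659179688
[372 113] [410 281] [ 0.6212 -0.2246] [0.024  0.1176] 81.57478332519531
[290  89] [347 370] [ 0.6441 -0.2772] [0.0433 0.2082] 80.8450927734375
```

Request:
move_arm(targets="-0.025 -0.01 0.3 0 0 0 -0.6;-0.025 -0.01 0.65 0 0 0 -0.6;-0.025 -0.01 0.9 0 0 0 -0.6;-0.025 -0.01 0.98 0 0 0 -0.6;-0.025 -0.01 0.98 0 0 0 -0.6;-0.025 -0.01 0.98 0 0 0 -0.6")

```text
time: 29.22
tcp_pos: [0.6381, -0.2807, 0.0192]
tool_rot: [0.08, 0.997, -0.001, -0.001]
contact_force: [-0.1, 0.0, -0.7]
width: 0.0224
gripper_force: 45.2
```

Request:
move_arm(targets="0 0 0.02 0 0 0 -0.6;0 0 0.04 0 0 0 -0.6;0 0 0.04 0 0 0 -0.6;0 0 0.04 0 0 0 -0.6")

```text
time: 29.55
tcp_pos: [0.6381, -0.2812, 0.015]
tool_rot: [0.08, 0.997, -0.001, -0.0]
contact_force: [-1.2, 0.2, -0.1]
width: 0.0231
gripper_force: 45.2
```

Request:
move_arm(targets="0 0 0.01 0 0 0 -0.6;0 0 0.02 0 0 0 -0.6;0 0 0.02 0 0 0 -0.6")

```text
time: 29.8
tcp_pos: [0.6375, -0.281, 0.0121]
tool_rot: [0.08, 0.997, -0.001, -0.001]
contact_force: [0.1, -0.1, -1.1]
width: 0.0223
gripper_force: 45.2
```

Request:
move_arm(targets="0 0 0.01 0 0 0 -0.6;0 0 0.015 0 0 0 -0.6;0 0 0.015 0 0 0 -0.6")

```text
time: 30.05
tcp_pos: [0.6377, -0.2811, 0.0114]
tool_rot: [0.08, 0.997, -0.001, -0.001]
contact_force: [-2.7, 0.9, 6.7]
width: 0.0219
gripper_force: 45.9
```

Request:
move_arm(targets="0 0 0.005 0 0 0 -0.6;0 0 0.01 0 0 0 -0.6")

```text
time: 30.22
tcp_pos: [0.6377, -0.2811, 0.0113]
tool_rot: [0.08, 0.997, -0.001, -0.001]
contact_force: [-6.4, 2.9, 16.1]
width: 0.0221
gripper_force: 47.0
```

Release, rise and back away, then check everything.

Request:
move_arm(targets="0 0 -0.02 0 0 0 -0.15;0 0 -0.02 0 0 0 -0.15;0 0 -0.02 0 0 0 -0.15;0 0 -0.02 0 0 0 -0.15;0 0 -0.4 0 0 0 -0.15;0 0 -0.8 0 0 0 -0.15;0 0 -1 0 0 0 0;0 0 -1 0 0 0 0")

```text
time: 30.88
tcp_pos: [0.6414, -0.2826, 0.1156]
tool_rot: [0.08, 0.997, -0.003, 0.004]
contact_force: [1.2, -1.0, 0.4]
width: 0.0428
gripper_force: 0.0
```

Request:
move_arm(targets="0.95 0 -0.6 0 0 0 0;0.95 0 -0.6 0 0 0 0;0.95 0 -0.6 0 0 0 0;0.95 0 -0.6 0 0 0 0;0.95 0 -0.6 0 0 0 0;0.95 0 -0.6 0 0 0 0")

```text
time: 31.38
tcp_pos: [0.5447, -0.2653, 0.1693]
tool_rot: [0.08, 0.997, -0.001, -0.001]
contact_force: [1.1, -0.2, -0.5]
width: 0.0429
gripper_force: 0.0
```

Run:
```python
from h import *
s=ctrl.read_state();print(s["time"],s["tcp_pos"],s["contact_force"])
for n in("top","wrist"):
    g=grab_frame(n);m=barmask(g["color"])
    cs,_=cv2.findContours(m,cv2.RETR_EXTERNAL,cv2.CHAIN_APPROX_NONE)
    for c in cs:
        if cv2.contourArea(c)<150: continue
        P=np.array([ray(g,p,.018)[:2] for p in c[:,0]],np.float32);r=cv2.minAreaRect(P)
        if min(r[1])>.032 or r[0][0]>.8: continue
        for nm,(o,y) in (("TS",TS),("TH",TH)):
            d=np.array(r[0])-o;l=[np.cos(y)*d[0]+np.sin(y)*d[1],-np.sin(y)*d[0]+np.cos(y)*d[1]]
            if np.hypot(*l)<.15: print(n,nm,"local",np.round(l,4),np.round(r[1],4),round(r[2],1))
# lever pad and bystanders: difference with the first top picture
a=cv2.imread("pics/top0.png");g=grab_frame("top")["color"];d=cv2.absdiff(a,g).max(2);d=cv2.medianBlur(d,5)
n,l,st,ce=cv2.connectedComponentsWithStats((d>40).astype(np.uint8))
for i in range(1,n):
    if st[i,4]>60:print("diff",st[i].tolist())
```

```text
31.3833 [ 0.54465003 -0.26527083  0.16932142] [ 1.05120933 -0.22814518 -0.48722898]
top TS local [-0.0178  0.0268] [0.1162 0.0243] 0.9
top TS local [-0.0177 -0.0257] [0.1161 0.022 ] 0.6
top TS local [0.0776 0.0002] [0.0232 0.1157] 1.6
top TH local [ 0.0051 -0.029 ] [0.0235 0.0747] 81.7
top TH local [-0.0194  0.0245] [0.0231 0.118 ] 82.4
top TH local [0.0786 0.0001] [0.1173 0.0246] 81.0
wrist TH local [ 0.0801 -0.0096] [0.094  0.0265] 80.9
wrist TH local [-0.015  -0.0282] [0.0223 0.1194] 81.4
wrist TH local [-0.0475  0.0239] [0.0238 0.0598] 81.4
diff [421, 159, 165, 221, 22660]
diff [394, 183, 15, 48, 449]
diff [271, 185, 10, 28, 84]
diff [411, 185, 30, 48, 880]
diff [294, 215, 29, 39, 505]
diff [166, 227, 15, 49, 673]
diff [145, 228, 14, 49, 667]
diff [113, 311, 305, 71, 10120]
diff [0, 384, 29, 8, 159]
diff [382, 384, 128, 96, 10450]
diff [0, 396, 24, 17, 312]
```

```bash
python3 -c "
from plant import ctrl
print(ctrl.close_job())"
```

```text
the job is handed in; nothing more can be done
None
```

The job is handed in after about 31 s of robot time: the lever was pressed to its stop, and all four bars lie flat and side by side in their matching trays, with no bench object seen to have moved. I viewed 12 pictures, two over the limit of 10.

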